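# Start the long clamp screw at the bottom of a gear reducer's well

### The job

One of the gear reducer's two clamp screws is missing. Take the flat-headed clamp screw out of the wooden block, let it down the open well and feel for the thread at the bottom, then wind it in clockwise, without forcing it, until its flange sits finger-tight on the rim like the other one, and let go. Leave the round-knobbed pin in the block and the white jar where they are.

Things in the scene. Friction and masses are not known exactly. Their poses are not given: they have to be found in the camera images.
- clamp_screw: Loose steel clamp screw, 98 mm long, 0.13 to 0.21 kg, standing upright in one of the two holes of the wooden block (the pin is in the other), its flange on the block's top. Origin: centre of the underside of the round flange (38 mm across, 4 mm thick); z up its axis. The flat head tells it from the pin.
- screw_paddle (a point): Middle of the screw's flat head (spade paddle), 22.5 mm above the flange's underside: 10 mm thick along its x, 32 mm wide along its y, 7 to 38 mm above the flange's underside. Pinch it across x (or across y). In the block its x lies across the row of holes, within 0.4 rad. Fingers 16 mm apart turn it and let it sink by its weight; turning takes under 0.05 N m until the flange meets the rim.
- screw_nose (a point): Lower end of the screw, 60 mm below the flange's underside. Plain shank 19.6 mm across down to 37 mm below the flange, then a 12.6 mm core with a blunt nose. The core bears two short arcs of coarse right-hand thread on opposite sides, 3.5 mm thick, 20 mm across outside, 50.5 mm below the flange.
- well_mouth (a point): Centre of the open well's mouth, level with the rim on which the flange must sit, 76 mm above the bench; z up. The well is an upright round hole in an aluminium boss 40 mm across: 27 mm wide (31 mm at the chamfered rim), 62 mm deep.
- well_depth (a point): Point on the well's axis 33.5 mm below the rim, where the brass threaded insert begins: bore 22 mm, chamfer 2.5 mm wide. The insert sits about 2 mm off the well's axis in an unknown direction, its thread start at an unknown angle. A screw caught on its edge stands with the flange 15.5 mm or more above the rim, and the sideways push it feels points to the insert's centre.
- open_boss: Fixed boss with well and insert; origin as well_mouth; its yaw tells nothing of the thread. Two-start right-hand thread, 16 mm lead: clockwise (from above) lowers. A screw standing on it has its flange 5 to 14 mm above the rim; 2 to 5.8 rad clockwise then seat it. Turned back it climbs, then drops 6 mm at the thread's start. It stays where it is left, and jams if held up while turned.
- gear_reducer: Grey cast gear reducer, fixed, 156 mm (its x) by 112 mm, cover at 60 mm; origin: centre of its underside. Equal bosses rise to 76 mm, 40 mm either side of the middle along its x: one is the open well, the other has its clamp screw fitted (fixed; paddle like the loose one's, up to 114 mm). Which is which changes.
- screw_block: Hardwood block, fixed, 116 mm (its x) by 58 mm by 66 mm high; origin: centre of its underside. Two upright through holes, 23 mm wide, 30 mm either side of the middle along its x, hold clamp screw and locating pin.
- locating_pin: Loose steel pin with a round black knurled knob (25 mm across, top 26 mm above the underside of its 36 mm flange) in the block's other hole, 60 mm from the screw; not needed, stays there. Origin: centre of the flange's underside.
- oak_screw_jar: White closed jar, 64 mm across, 66 mm high, a bystander near the reducer; origin: centre of its underside.
- the_arm_lamp: Fixed bench lamp, an obstacle. Clamped to the front edge 0.34 m ahead and 0.10 m right of the robot's base; its lower arm leans ahead to an elbow 0.44 m ahead on the middle line, 0.48 m up; from there the upper arm drops leftwards to a long shade 0.2 to 0.26 m up. The work lies to the right of it: pass above 0.5 m.

How it is judged:
By the outcome, as a careful person would: the job done as asked, in the order asked, and still so for the second after the job is handed in, with the robot touching nothing.
It also fails if it takes over 70 s, if anything falls off the work surface, if the arm or the gripper's body presses on something with over 40 N, if the wrist force passes 120 N, or if a joint passes its speed limit or range.

### The arm

A 7-joint arm with a two-finger parallel gripper is mounted at the origin on a cart in front of the work surface, level with it; the furniture and walls round the work are solid. World frame = base frame: x ahead of the robot, y to its left, z up, the work surface at z = 0. Lengths are in m, angles in rad, forces in N, time in s.
With the tool pointing down it reaches from about 0.35 to 0.9 m from the base axis. Payload 7.2 kg.
Tool frame: the origin (TCP) lies at the very end of the fingers, on their centre line; the grasp point (between the pads) lies bot.hold_point_z behind it (bot.hold_point_z is the distance from the TCP to the grasp point, in m); z points along the fingers, y is the direction in which the jaws open and shut (so a half turn about z gives the same grasp; the last joint's range is limited). The gripper opens to 85 mm and grips with 20 to 120 N. Pads are 22 mm wide; open, the fingers measure 114 mm over their backs; the gripper's body (76 mm by 85 mm) begins 54 mm behind the grasp point. The pads swing forward as they close: fully open they stand 13 mm farther back than shut.
Start: joints at [1.215, 0.411, -0.013, 1.596, 0.006, 1.134, -0.082], TCP at [0.177, -0.599, 0.231] pointing down, gripper open.
Joint ranges: [-2.95, 2.95], [-0.29, 1.99], [-1.47, 1.44], [0.14, 2.54], [-1.03, 4.17], [0.13, 1.85], [-2.86, 2.86]. Speed limits (rad/s): [2.39, 2.39, 3.01, 3.01, 3.14, 3.14, 3.14].

### API

Orientations are given as a 3x3 rotation matrix whose columns are the frame's x, y, z axes.
In Python, from plant import bot, vision, workorder gives the robot as it stands. The module is installed in compiled form; this text tells all that it offers.
- The arm moves only by the tool move_arm, never from a script. Its argument "commands" is a list of rows, each an object of numbers: "tx", "ty", "tz": the shift along the tool's x, y, z in units of 30 mm (1.0 is 30 mm); "rx", "ry", "rz": the turn, a rotation vector about the tool's x, y, z in units of 6 degrees (1.0 is 6 degrees); "claw": the closure, from 0 (fully open) to 1 (shut). A call has exactly 8 rows; each row is the pose to reach, as a shift and turn from the pose commanded when the call began, along the tool's axes at that moment; what a row does not reach only later rows make up. A row lasts 1/10 s, in which the tool goes at most 50 mm and 8.59 degrees, less where a joint would pass 70% of its speed; a pose out of reach is approached as far as the arm can. A call with a gripper value outside its range is refused whole. The fingers move at their own pace and stop on an object; "squeeze" is the grip in N (left out, the last holds). Time passes only in rows, so rows that repeat a pose let the fingers close, or fill a call up. It gives the time, the measured TCP pose, the force and the opening at its end, in the units of the state.
- bot.get_state(): the state, without advancing time (a new reading comes with each control period).
- vision.read_camera(name): name is "scene" or "top"; returns (picture, depth): 384x512x3 uint8, red, green, blue; 384x512 float32, m along the optical axis (not along the pixel's ray), 0 where there is no reading.
- vision.camera_params(name): a dict with "fx", "fy", "cx", "cy" (pixels), "dist" ([k1, k2, p1, p2, k3] as OpenCV has them; the pictures are not rectified), "extrinsics" (4x4, takes a point from camera to world coordinates). Camera axes: x right, y down, z forward; pixel columns grow to the right and rows downward; lengths in m; the calibration is good to about 2 mm. A picture is of the moment at which its call begins. camera_params takes no time and is no camera call.
- workorder.close_job(): hands the job in, once; it reports no verdict.
Trained networks look in the newest picture that a camera, given by its name, has taken for a name from the list of things; names that differ only in an ending like _2 or _b are one class to them, and where a whole thing is asked for, a point or a joint stands for the part that bears it (a point fixed in the world has none). Each returns a list of dicts, best first, with "conf" (0 to 1); they miss things now and then, are a little off and sometimes report something else, mostly with a low value. They report only what shows in the picture. A call takes as long as a camera call.
- vision.silhouettes(camera, query): "pixels" (384x512 bool, what is visible of it) and "box" ([left, top, width, height] in pixels, round what is visible of it).
- vision.pinpoint(camera, query): "uv" ([column, row] in pixels: a listed point, or the origin of a listed thing).
The state is a dict: "clock": time; "q": joint angles; "qvel": joint speeds; "joint_efforts": joint torques, N m; "position": TCP position; "tool_rot": TCP orientation; "wrist_force": force on the tool from outside, world axes, zero at the start; "moment": the same for the moment, N m; "width": opening from 0.0 (shut) to 1.0 (fully open).
Only numpy, scipy, OpenCV 4.12 (cv2) and the standard library are available. Lean on these libraries where they do the work, as an engineer would, in place of code of your own. Each camera call takes 0.05 s, during which the arm holds its last target.

## Working session

There is one attempt and no reset: what is moved stays moved. The work goes in short steps, Python scripts to look and compute and a tool call to move; the robot and the scene stay as the last step left them, time stands still between calls to the robot, and variables do not carry over. Pictures are saved under pics/ and viewed, and the job is handed in when it is done.

Besides the shell and the picture viewer there is one more tool, called after "Request:" as name(argument=value, ...) on one line, values as JSON. move_arm: Moves the arm, as the interface text tells. Its arguments: {"type":"object","properties":{"commands":{"type":"array","items":{"type":"object","properties":{"tx":{"type":"number"},"ty":{"type":"number"},"tz":{"type":"number"},"rx":{"type":"number"},"ry":{"type":"number"},"rz":{"type":"number"},"claw":{"type":"number"}}}},"squeeze":{"type":"number"}},"required":["commands"]}

```bash
ls; mkdir -p pics; python3 - <<'E'
from plant import bot, vision, workorder
import cv2, numpy as np
print(bot.hold_point_z, bot.get_state())
for n in ("scene","top"):
    im,d=vision.read_camera(n); cv2.imwrite(f"pics/{n}0.png",im[:,:,::-1]); np.save(f"pics/{n}0.npy",d)
    p=vision.camera_params(n); print(n,p)
E
```

```text
pics
0.0187 {'clock': 0.0, 'q': array([ 1.21481267,  0.41190468, -0.01273431,  1.59706298,  0.00559453,
        1.13432969, -0.08219456]), 'qvel': array([-0.00051822,  0.00083085,  0.0015597 , -0.00198138, -0.00040789,
       -0.00149792, -0.00064327]), 'joint_efforts': array([ 1.58301887e-04, -6.00634360e+01,  6.81852289e-01, -2.99411255e+01,
        1.38061802e-02,  1.06026273e-02,  2.56404024e-05]), 'position': array([ 0.17721811, -0.59880875,  0.23044224]), 'tool_rot': array([[ 9.58861552e-01,  2.83873555e-01, -5.73658089e-04],
       [ 2.83874115e-01, -9.58860276e-01,  1.56750227e-03],
       [-1.05085512e-04, -1.66586434e-03, -9.99998607e-01]]), 'wrist_force': array([ 0.40094268,  0.67879657, -0.58629051]), 'moment': array([ 0.00777179, -0.01424764,  0.04007425]), 'width': 0.9996888700511161}
scene {'fx': 364.2764285197845, 'fy': 364.2764285197845, 'cx': 258.24646998748307, 'cy': 197.11972977257327, 'dist': array([-0.07081326,  0.        ,  0.        ,  0.        ,  0.        ]), 'extrinsics': array([[ 0.99580286, -0.0780458 ,  0.04780717,  0.46936194],
       [-0.09146959, -0.86668368,  0.49040056, -0.56477562],
       [ 0.00315999, -0.49271518, -0.87018491,  0.86386634],
       [ 0.        ,  0.        ,  0.        ,  1.        ]])}
top {'fx': 425.95761653229886, 'fy': 425.95761653229886, 'cx': 258.46224934741605, 'cy': 192.32157813299207, 'dist': array([-0.02840747,  0.        ,  0.        ,  0.        ,  0.        ]), 'extrinsics': array([[-0.00426213, -0.99012103,  0.14015058,  0.3483433 ],
       [-0.9997218 ,  0.00747023,  0.02237223, -0.08399281],
       [-0.02319818, -0.14001623, -0.98987742,  1.32983073],
       [ 0.        ,  0.        ,  0.        ,  1.        ]])}
```

View pics/scene0.png

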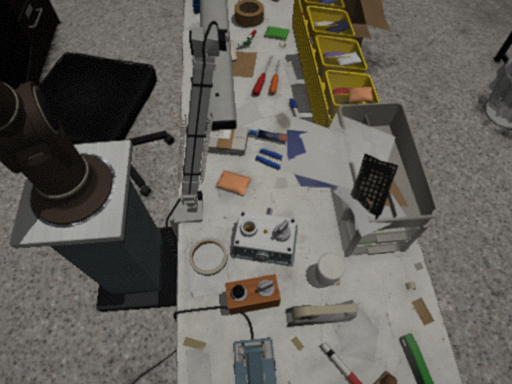

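View pics/top0.png

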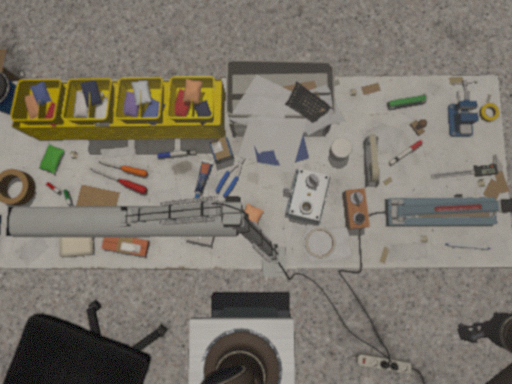

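```bash
cat > h.py <<'E'
from plant import bot, vision, workorder
import cv2, numpy as np
def ray(cam,uv):
    p=vision.camera_params(cam); K=np.array([[p['fx'],0,p['cx']],[0,p['fy'],p['cy']],[0,0,1]])
    n=cv2.undistortPoints(np.array([[uv]],float),K,p['dist'])[0,0]
    E=p['extrinsics']; return E[:3,3],E[:3,:3]@np.array([n[0],n[1],1])
def at_z(cam,uv,z):
    o,d=ray(cam,uv); return o+d*(z-o[2])/d[2]
def proj(cam,P):
    p=vision.camera_params(cam); K=np.array([[p['fx'],0,p['cx']],[0,p['fy'],p['cy']],[0,0,1]])
    T=np.linalg.inv(p['extrinsics']); r,_=cv2.Rodrigues(T[:3,:3])
    return cv2.projectPoints(np.atleast_2d(np.array(P,float)),r,T[:3,3],K,p['dist'])[0][:,0]
def tri(uvs):
    A=np.zeros((3,3));b=np.zeros(3)
    for c,uv in uvs:
        o,d=ray(c,uv);d=d/np.linalg.norm(d);M=np.eye(3)-np.outer(d,d);A+=M;b+=M@o
    return np.linalg.solve(A,b)
def crop(im,x0,y0,x1,y1,s,name):
    cv2.imwrite('pics/'+name,cv2.resize(im[y0:y1,x0:x1,::-1],None,fx=s,fy=s,interpolation=cv2.INTER_CUBIC))
def st():
    s=bot.get_state()
    np.set_printoptions(precision=4,suppress=True)
    print('t',round(s['clock'],2),'p',s['position'],'F',s['wrist_force'].round(2),'M',s['moment'].round(3),'w',round(s['width'],4))
    print('R',s['tool_rot'].tolist() if 0 else s['tool_rot'].round(4).tolist(),'q',s['q'].round(3))
    return s
E
python3 - <<'E'
from h import *
zs={'clamp_screw':.066,'screw_paddle':.0885,'well_mouth':.076,'locating_pin':.066,'gear_reducer':0,'screw_block':0,'oak_screw_jar':0}
for c in ('scene','top'):
    im,d=vision.read_camera(c)
    crop(im,*((190,190,350,320,5) if c=='scene' else (270,120,390,260,4)),c+'1.png')
    for q,z in zs.items():
        r=vision.pinpoint(c,q)
        print(c,q,[(np.round(a['uv'],1).tolist(),round(a['conf'],2),at_z(c,a['uv'],z)[:2].round(4).tolist()) for a in r[:2]])
st()
E
```

```text
scene clamp_screw [([262.7, 287.8], 0.79, [0.5019, -0.3458])]
scene screw_paddle [([249.7, 224.1], 0.51, [0.4853, -0.1985]), ([266.2, 283.8], 0.5, [0.5094, -0.344])]
scene well_mouth [([252.1, 226.8], 0.8, [0.4907, -0.2002]), ([266.6, 284.9], 0.26, [0.5107, -0.3429])]
scene locating_pin [([240.6, 292.0], 0.45, [0.4525, -0.3508])]
scene gear_reducer [([265.8, 237.0], 0.75, [0.5254, -0.1969]), ([251.9, 226.8], 0.7, [0.4922, -0.165])]
scene screw_block [([252.0, 299.8], 0.65, [0.4766, -0.3541]), ([249.9, 232.4], 0.19, [0.4857, -0.1804])]
scene oak_screw_jar [([328.4, 273.9], 0.82, [0.6682, -0.3085])]
top clamp_screw [([356.2, 200.6], 0.62, [0.5002, -0.3464])]
top screw_paddle [([361.8, 195.1], 0.53, [0.5136, -0.3587])]
top well_mouth [([305.4, 208.0], 0.48, [0.4781, -0.194])]
top locating_pin []
top gear_reducer [([309.0, 194.5], 0.87, [0.5285, -0.2128]), ([352.2, 210.8], 0.46, [0.4761, -0.3465])]
top screw_block [([353.3, 209.5], 0.9, [0.4802, -0.3501])]
top oak_screw_jar [([342.4, 149.6], 0.77, [0.6722, -0.3223]), ([306.9, 208.4], 0.28, [0.4847, -0.2054])]
t 0.9 p [ 0.1774 -0.5993  0.2313] F [ 0.67 -0.8   0.8 ] M [ 0.008 -0.024  0.005] w 0.9964
R [[0.9589, 0.2838, 0.0], [0.2838, -0.9589, -0.0], [-0.0, 0.0, -1.0]] q [ 1.215  0.411 -0.013  1.596  0.006  1.134 -0.082]
```

View pics/scene1.png

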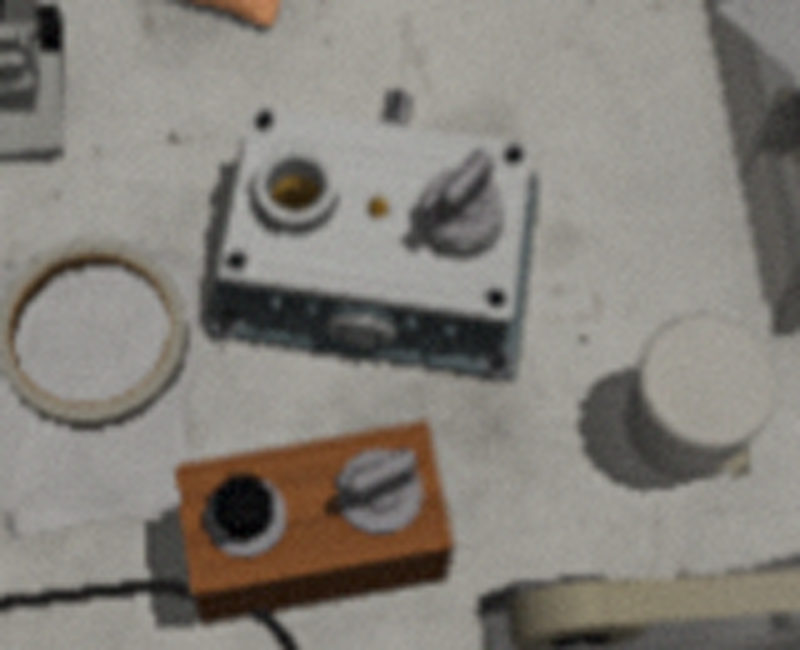

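View pics/top1.png

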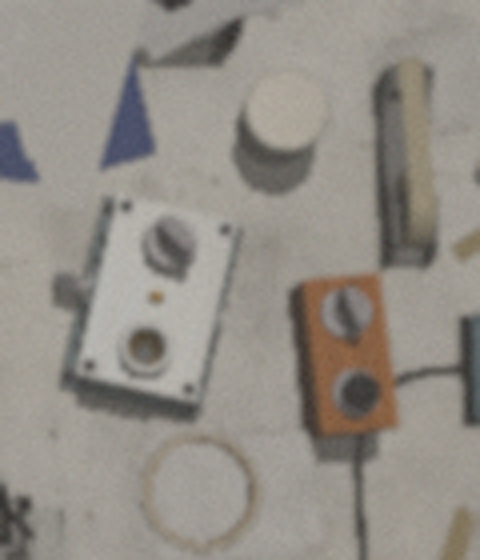

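```bash
python3 - <<'E'
from h import *
acc={}
for c in ('scene','top'):
    ims=[];ds=[]
    for i in range(4):
        im,d=vision.read_camera(c);ims.append(im.astype(float));ds.append(d)
    im=np.mean(ims,0).astype(np.uint8);acc[c]=(im);np.save(f'pics/{c}_m.npy',im);np.save(f'pics/{c}_d.npy',np.median(ds,0))
def g(im,x0,y0,w,h,s,name):
    o=cv2.resize(im[y0:y0+h,x0:x0+w,::-1],None,fx=s,fy=s,interpolation=cv2.INTER_CUBIC)
    for i in range(0,w,5):
        cv2.line(o,(int((i+.5)*s),0),(int((i+.5)*s),6 if i%10 else 14),(0,0,255),1);
    for i in range(0,h,5):
        cv2.line(o,(0,int((i+.5)*s)),(6 if i%10 else 14,int((i+.5)*s)),(0,0,255),1)
    return o
a=g(acc['scene'],235,210,30,30,13,'');b=g(acc['top'],290,190,30,30,13,'');cv2.imwrite('pics/well2.png',np.hstack([a,b]))
a=g(acc['scene'],250,270,30,30,13,'');b=g(acc['top'],342,185,30,30,13,'');cv2.imwrite('pics/screw2.png',np.hstack([a,b]))
E
```

```text
(no output)
```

View pics/well2.png

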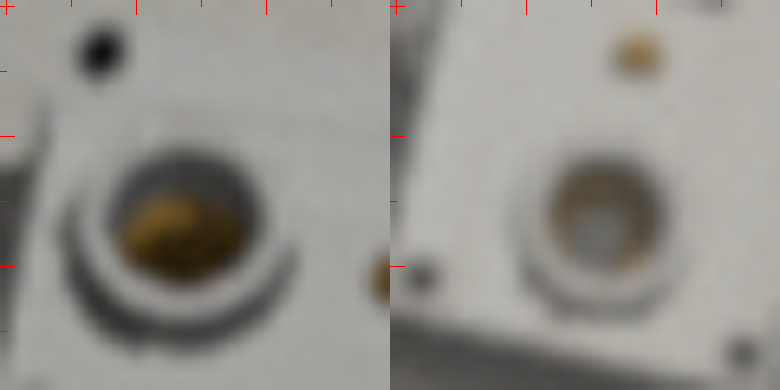

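View pics/screw2.png

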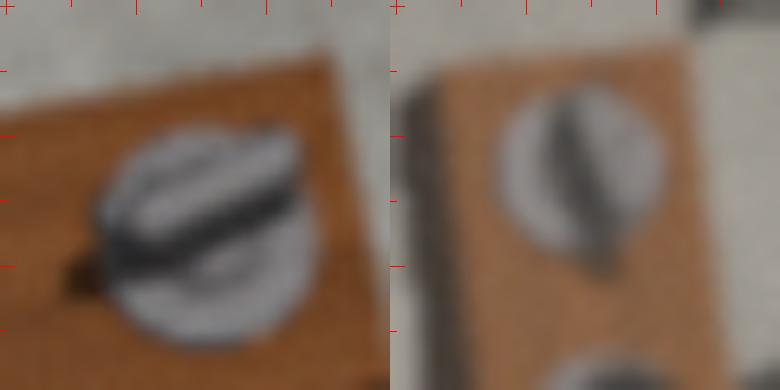

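```bash
python3 - <<'E'
from h import *
np.set_printoptions(precision=4,suppress=True)
W=[('scene',(248.8,226.35)),('top',(306.3,205.9))]
S=[('scene',(265.4,287.65)),('top',(356.3,197.75))]
for n,L,z in (('well',W,.076),('screw',S,.069)):
    print(n,tri(L),[at_z(c,uv,z)[:2] for c,uv in L])
f=lambda x,y:(250+x/13-.5,270+y/13-.5)
a=at_z('scene',f(140,218),.104);b=at_z('scene',f(290,145),.104);print(a,b,(a+b)/2,np.arctan2(*(b-a)[1::-1]))
# depth-based
for c in('scene','top'):
    im=np.load(f'pics/{c}_m.npy');d=np.load(f'pics/{c}_d.npy')
    p=vision.camera_params(c);K=np.array([[p['fx'],0,p['cx']],[0,p['fy'],p['cy']],[0,0,1]])
    u,v=np.meshgrid(np.arange(512),np.arange(384));n=cv2.undistortPoints(np.stack([u,v],-1).reshape(-1,1,2).astype(float),K,p['dist'])[:,0].reshape(384,512,2)
    P=np.concatenate([n*d[...,None],d[...,None]],-1)@p['extrinsics'][:3,:3].T+p['extrinsics'][:3,3]
    np.save(f'pics/{c}_P.npy',P)
    for nm,ctr,r in (('paddle',(.506,-.346),.03),('fit',(.565,-.205),.03)):
        m=(np.hypot(P[...,0]-ctr[0],P[...,1]-ctr[1])<r)&(d>0)
        for lo,hi in ((.06,.075),(.08,.095),(.098,.13)):
            k=P[m&(P[...,2]>lo)&(P[...,2]<hi)]
            if len(k)>4:
                w,V=np.linalg.eigh(np.cov(k[:,:2].T));print(c,nm,lo,len(k),k.mean(0),np.arctan2(V[1,1],V[0,1]),np.sqrt(w),)
    for q in ('screw_block','gear_reducer'):
        for r in vision.silhouettes(c,q)[:1]:
            m=r['pixels']; k=P[m&(d>0)]; h=.066 if q=='screw_block' else .06
            k=k[abs(k[:,2]-h)<.006]; print(c,q,r['conf'],len(k),cv2.minAreaRect(k[:,:2].astype(np.float32)*1000),np.median(k[:,2]))
E
```

```text
well [ 0.4838 -0.1971  0.0738] [array([ 0.483 , -0.1983]), array([ 0.4843, -0.1968])]
screw [ 0.5081 -0.3466  0.0683] [array([ 0.5078, -0.3469]), array([ 0.5084, -0.3464])]
[ 0.4956 -0.3525  0.104 ] [ 0.5212 -0.3427  0.104 ] [ 0.5084 -0.3476  0.104 ] 0.36767257528469044
scene paddle 0.06 458 [ 0.5054 -0.3483  0.0675] 2.3145258274930685 [0.0158 0.0164]
scene paddle 0.08 27 [ 0.5073 -0.3518  0.0881] -2.892398301212127 [0.0015 0.0095]
scene paddle 0.098 69 [ 0.5078 -0.3479  0.103 ] -2.826736495271493 [0.0029 0.0088]
scene fit 0.06 66 [ 0.5649 -0.2     0.0621] 2.8087148090844143 [0.0165 0.0193]
scene fit 0.08 53 [ 0.5598 -0.2219  0.0837] 2.8187463335181917 [0.0075 0.0093]
scene fit 0.098 73 [ 0.5599 -0.221   0.1098] -2.4172207568655515 [0.0028 0.0093]
scene screw_block 0.59 916 ((478.1627502441406, -350.1846008300781), (115.91650390625, 58.73143768310547), 5.381898880004883) 0.0663140937045748
scene gear_reducer 0.79 1582 ((521.889404296875, -208.69857788085938), (92.6578598022461, 140.29010009765625), 75.6727294921875) 0.05948234572544775
top paddle 0.06 261 [ 0.5049 -0.3448  0.0678] 1.440089753444627 [0.016  0.0162]
top paddle 0.08 16 [ 0.5059 -0.342   0.0886] -2.7731089872053065 [0.0007 0.0094]
top paddle 0.098 36 [ 0.5072 -0.3455  0.1034] -2.809229790167553 [0.0028 0.0086]
top fit 0.06 120 [ 0.5661 -0.1969  0.0621] 2.9448496581411994 [0.0123 0.0178]
top fit 0.08 57 [ 0.5577 -0.2139  0.0832] 1.90969447707552 [0.0081 0.0107]
top fit 0.098 45 [ 0.5593 -0.2153  0.1118] -2.3813342464895015 [0.0031 0.0089]
top screw_block 0.68 529 ((478.2298583984375, -348.9094543457031), (116.52197265625, 58.72456359863281), 5.110647678375244) 0.0668007381204081
top gear_reducer 0.68 1070 ((520.7164306640625, -206.06320190429688), (92.49493408203125, 139.7405242919922), 75.61613464355469) 0.06079865742584789
```

Request:
move_arm(commands=[{"tx":1.6,"ty":-0.6,"tz":0,"rz":0,"claw":0.3},{"tx":3.2,"ty":-1.2,"tz":0,"rz":0,"claw":0.5},{"tx":4.8,"ty":-1.8,"tz":0,"rz":-0.1,"claw":0.5},{"tx":6.4,"ty":-2.4,"tz":0,"rz":-0.2,"claw":0.5},{"tx":8.0,"ty":-3.0,"tz":0,"rz":-0.3,"claw":0.5},{"tx":9.6,"ty":-3.7,"tz":0,"rz":-0.4,"claw":0.5},{"tx":11.2,"ty":-4.3,"tz":0,"rz":-0.43,"claw":0.5},{"tx":12.95,"ty":-4.94,"tz":0,"rz":-0.43,"claw":0.5}])

```text
invalid input at $.commands[0]: expected keys tx, ty, tz, rx, ry, rz, claw
```

Request:
move_arm(commands=[{"tx":1.6,"ty":-0.6,"tz":0,"rx":0,"ry":0,"rz":0,"claw":0.3},{"tx":3.2,"ty":-1.2,"tz":0,"rx":0,"ry":0,"rz":0,"claw":0.5},{"tx":4.8,"ty":-1.8,"tz":0,"rx":0,"ry":0,"rz":-0.1,"claw":0.5},{"tx":6.4,"ty":-2.4,"tz":0,"rx":0,"ry":0,"rz":-0.2,"claw":0.5},{"tx":8.0,"ty":-3.0,"tz":0,"rx":0,"ry":0,"rz":-0.3,"claw":0.5},{"tx":9.6,"ty":-3.7,"tz":0,"rx":0,"ry":0,"rz":-0.4,"claw":0.5},{"tx":11.2,"ty":-4.3,"tz":0,"rx":0,"ry":0,"rz":-0.43,"claw":0.5},{"tx":12.95,"ty":-4.94,"tz":0,"rx":0,"ry":0,"rz":-0.43,"claw":0.5}])

```text
clock: 2.3
position: [0.4965, -0.355, 0.2316]
tool_rot: [[0.945, 0.327, 0.0], [0.327, -0.945, -0.0], [0.0, 0.001, -1.0]]
wrist_force: [0.1, -0.2, -0.8]
width: 0.498
```

```bash
python3 -c "
from h import *
st()"
```

```text
t 2.3 p [ 0.4965 -0.355   0.2316] F [ 0.05 -0.22 -0.79] M [-0.013 -0.036 -0.053] w 0.4977
R [[0.9451, 0.3267, 0.0004], [0.3267, -0.9451, -0.0004], [0.0003, 0.0006, -1.0]] q [ 0.663  0.393 -0.165  1.626  0.07   1.128 -0.757]
```

Request:
move_arm(commands=[{"tx":0,"ty":0,"tz":0,"rx":0,"ry":0,"rz":-1.25,"claw":0.5},{"tx":0,"ty":0,"tz":0,"rx":0,"ry":0,"rz":-2.5,"claw":0.5},{"tx":0,"ty":0,"tz":0,"rx":0,"ry":0,"rz":-3.75,"claw":0.5},{"tx":0,"ty":0,"tz":0,"rx":0,"ry":0,"rz":-5,"claw":0.5},{"tx":0,"ty":0,"tz":0,"rx":0,"ry":0,"rz":-6.25,"claw":0.5},{"tx":0,"ty":0,"tz":0,"rx":0,"ry":0,"rz":-7.5,"claw":0.5},{"tx":0,"ty":0,"tz":0,"rx":0,"ry":0,"rz":-8.75,"claw":0.5},{"tx":0,"ty":0,"tz":0,"rx":0,"ry":0,"rz":-10,"claw":0.5}])

```text
clock: 3.1
position: [0.4951, -0.3565, 0.2313]
tool_rot: [[0.184, 0.983, 0.0], [0.983, -0.184, -0.0], [-0.0, 0.0, -1.0]]
wrist_force: [-0.1, -0.3, 1.9]
width: 0.505
```

Request:
move_arm(commands=[{"tx":0,"ty":0,"tz":0,"rx":0,"ry":0,"rz":-1.25,"claw":0.5},{"tx":0,"ty":0,"tz":0.4,"rx":0,"ry":0,"rz":-2.5,"claw":0.5},{"tx":0,"ty":0,"tz":0.8,"rx":0,"ry":0,"rz":-3.75,"claw":0.5},{"tx":0,"ty":0,"tz":1.2,"rx":0,"ry":0,"rz":-5,"claw":0.5},{"tx":0,"ty":0,"tz":1.6,"rx":0,"ry":0,"rz":-6.25,"claw":0.5},{"tx":0,"ty":0,"tz":2.0,"rx":0,"ry":0,"rz":-7.5,"claw":0.5},{"tx":0,"ty":0,"tz":2.4,"rx":0,"ry":0,"rz":-8.75,"claw":0.5},{"tx":0,"ty":0,"tz":2.5,"rx":0,"ry":0,"rz":-10,"claw":0.5}])

```text
clock: 3.9
position: [0.4944, -0.3562, 0.1549]
tool_rot: [[-0.759, 0.651, -0.002], [0.651, 0.759, 0.001], [0.002, -0.0, -1.0]]
wrist_force: [-0.4, 0.1, -1.0]
width: 0.499
```

Request:
move_arm(commands=[{"tx":0,"ty":0,"tz":0,"rx":0,"ry":0,"rz":-1.25,"claw":0.5},{"tx":0,"ty":0,"tz":0,"rx":0,"ry":0,"rz":-2.5,"claw":0.5},{"tx":0,"ty":0,"tz":0,"rx":0,"ry":0,"rz":-3.75,"claw":0.5},{"tx":0,"ty":0,"tz":0,"rx":0,"ry":0,"rz":-5,"claw":0.5},{"tx":0,"ty":0,"tz":0,"rx":0,"ry":0,"rz":-6.25,"claw":0.5},{"tx":0,"ty":0,"tz":0,"rx":0,"ry":0,"rz":-7.5,"claw":0.5},{"tx":0,"ty":0,"tz":0,"rx":0,"ry":0,"rz":-8.75,"claw":0.5},{"tx":0,"ty":0,"tz":0,"rx":0,"ry":0,"rz":-10,"claw":0.5}])

```text
clock: 4.7
position: [0.4951, -0.3566, 0.1563]
tool_rot: [[-0.943, -0.332, -0.0], [-0.332, 0.943, -0.0], [0.0, -0.0, -1.0]]
wrist_force: [-0.1, 0.7, -0.2]
width: 0.499
```

```bash
python3 -c "
from h import *
st()
im,d=vision.read_camera('scene'); crop(im,170,170,370,330,4,'s3.png')
im,d=vision.read_camera('top'); crop(im,270,120,420,260,4,'t3.png');st()"
```

```text
t 4.7 p [ 0.4951 -0.3566  0.1563] F [-0.15  0.73 -0.24] M [-0.027 -0.034  0.075] w 0.4989
R [[-0.9435, -0.3315, -0.0], [-0.3315, 0.9435, -0.0003], [0.0001, -0.0002, -1.0]] q [ 1.112  0.594 -0.817  1.676  0.48   1.084  2.058]
t 4.8 p [ 0.495  -0.3567  0.1561] F [-0.95 -0.34 -0.38] M [-0.     0.019  0.017] w 0.495
R [[-0.9447, -0.328, -0.0001], [-0.328, 0.9447, 0.0004], [-0.0001, 0.0004, -1.0]] q [ 1.112  0.594 -0.817  1.676  0.48   1.084  2.055]
```

View pics/s3.png

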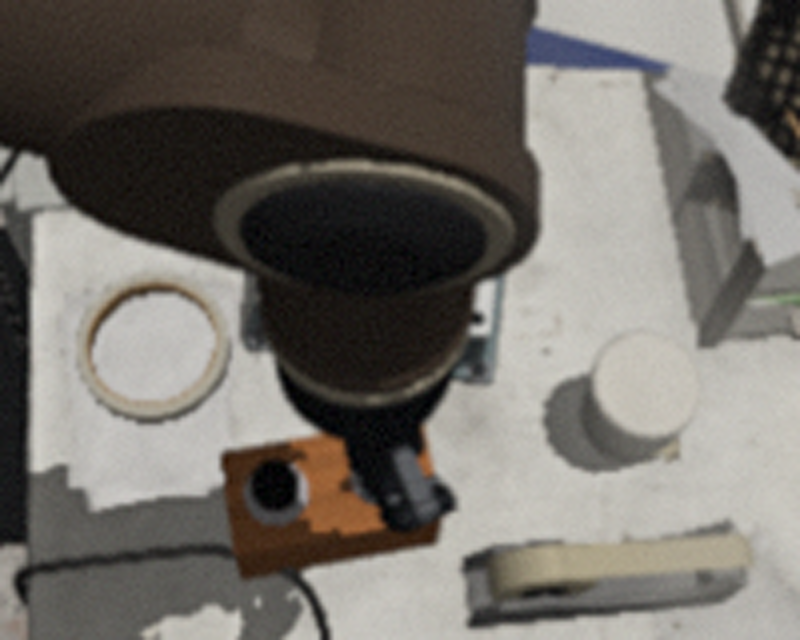

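Request:
move_arm(commands=[{"tx":-0.52,"ty":0.17,"tz":0,"rx":0,"ry":0,"rz":0,"claw":0.5},{"tx":-0.52,"ty":0.17,"tz":0.4,"rx":0,"ry":0,"rz":0,"claw":0.5},{"tx":-0.52,"ty":0.17,"tz":0.9,"rx":0,"ry":0,"rz":0,"claw":0.5},{"tx":-0.52,"ty":0.17,"tz":1.4,"rx":0,"ry":0,"rz":0,"claw":0.5},{"tx":-0.52,"ty":0.17,"tz":1.9,"rx":0,"ry":0,"rz":0,"claw":0.5},{"tx":-0.52,"ty":0.17,"tz":2.3,"rx":0,"ry":0,"rz":0,"claw":0.5},{"tx":-0.52,"ty":0.17,"tz":2.6,"rx":0,"ry":0,"rz":0,"claw":0.5},{"tx":-0.52,"ty":0.17,"tz":2.6,"rx":0,"ry":0,"rz":0,"claw":0.5}])

```text
clock: 5.6
position: [0.5074, -0.3462, 0.0767]
tool_rot: [[-0.945, -0.327, -0.002], [-0.327, 0.945, 0.001], [0.001, 0.002, -1.0]]
wrist_force: [0.5, -0.2, 0.1]
width: 0.501
```

Request:
move_arm(commands=[{"tx":0,"ty":0,"tz":0,"rx":0,"ry":0,"rz":0,"claw":0.6},{"tx":0,"ty":0,"tz":0,"rx":0,"ry":0,"rz":0,"claw":0.7},{"tx":0,"ty":0,"tz":0,"rx":0,"ry":0,"rz":0,"claw":0.75},{"tx":0,"ty":0,"tz":0,"rx":0,"ry":0,"rz":0,"claw":0.8},{"tx":0,"ty":0,"tz":0,"rx":0,"ry":0,"rz":0,"claw":0.85},{"tx":0,"ty":0,"tz":0,"rx":0,"ry":0,"rz":0,"claw":0.9},{"tx":0,"ty":0,"tz":0,"rx":0,"ry":0,"rz":0,"claw":1.0},{"tx":0,"ty":0,"tz":0,"rx":0,"ry":0,"rz":0,"claw":1.0}], squeeze=40)

```text
clock: 6.4
position: [0.5083, -0.3466, 0.0786]
tool_rot: [[-0.945, -0.327, 0.0], [-0.327, 0.945, -0.0], [-0.0, -0.0, -1.0]]
wrist_force: [-1.4, -0.6, 4.1]
width: 0.108
```

```bash
python3 -c "
from h import *
st()"
```

```text
t 6.4 p [ 0.5083 -0.3466  0.0786] F [-1.38 -0.58  4.13] M [0.036 0.194 0.022] w 0.1083
R [[-0.9451, -0.3267, 0.0003], [-0.3267, 0.9451, -0.0003], [-0.0001, -0.0004, -1.0]] q [ 1.043  0.686 -0.759  1.725  0.562  0.96   1.967]
```

Request:
move_arm(commands=[{"tx":0,"ty":0,"tz":-0.2,"rx":0,"ry":0,"rz":0,"claw":1.0},{"tx":0,"ty":0,"tz":-0.5,"rx":0,"ry":0,"rz":0,"claw":1.0},{"tx":0,"ty":0,"tz":-0.9,"rx":0,"ry":0,"rz":0,"claw":1.0},{"tx":0,"ty":0,"tz":-1.4,"rx":0,"ry":0,"rz":0,"claw":1.0},{"tx":0,"ty":0,"tz":-2.0,"rx":0,"ry":0,"rz":0,"claw":1.0},{"tx":0,"ty":0,"tz":-2.6,"rx":0,"ry":0,"rz":0,"claw":1.0},{"tx":0,"ty":0,"tz":-3.0,"rx":0,"ry":0,"rz":0,"claw":1.0},{"tx":0,"ty":0,"tz":-3.0,"rx":0,"ry":0,"rz":0,"claw":1.0}])

```text
clock: 7.2
position: [0.5093, -0.3469, 0.1708]
tool_rot: [[-0.945, -0.327, 0.003], [-0.327, 0.945, -0.002], [-0.002, -0.003, -1.0]]
wrist_force: [0.4, -0.4, -1.7]
width: 0.107
```

```bash
python3 -c "
from h import *
st()
im,d=vision.read_camera('scene'); crop(im,190,190,350,320,5,'s4.png')
st()"
```

```text
t 7.2 p [ 0.5093 -0.3469  0.1708] F [ 0.39 -0.44 -1.7 ] M [0.016 0.031 0.038] w 0.1068
R [[-0.9452, -0.3266, 0.003], [-0.3266, 0.9452, -0.0022], [-0.0021, -0.0031, -1.0]] q [ 1.086  0.587 -0.823  1.649  0.471  1.111  2.038]
t 7.25 p [ 0.5086 -0.3468  0.1694] F [-0.56 -0.1  -1.19] M [ 0.007  0.011 -0.011] w 0.1058
R [[-0.9452, -0.3265, 0.0014], [-0.3265, 0.9452, -0.0013], [-0.0009, -0.0017, -1.0]] q [ 1.086  0.588 -0.822  1.651  0.472  1.11   2.037]
```

View pics/s4.png

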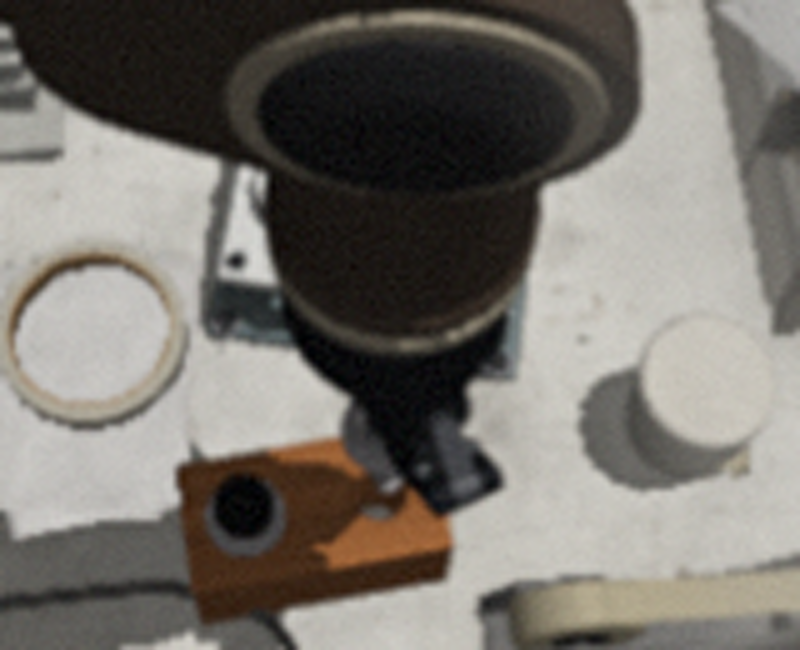

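```bash
python3 -c "
from h import *
im,d=vision.read_camera('scene'); a=im[:,:,::-1]
im,d2=vision.read_camera('top'); 
cv2.imwrite('pics/full5.png',cv2.resize(np.hstack([a,im[:,:,::-1]]),(800,300)))
for c,d in (('scene',d),('top',d2)):
    p=vision.camera_params(c);K=np.array([[p['fx'],0,p['cx']],[0,p['fy'],p['cy']],[0,0,1]])
    u,v=np.meshgrid(np.arange(512),np.arange(384));n=cv2.undistortPoints(np.stack([u,v],-1).reshape(-1,1,2).astype(float),K,p['dist'])[:,0].reshape(384,512,2)
    P=np.concatenate([n*d[...,None],d[...,None]],-1)@p['extrinsics'][:3,:3].T+p['extrinsics'][:3,3]
    np.save('pics/P5'+c+'.npy',P)
    for v in range(20,384,40): print(c,v,[tuple((P[v,u]*100).round().astype(int)) for u in range(10,400,40)])
"
```

```text
scene 20 [(np.int64(-42), np.int64(85), np.int64(-1)), (np.int64(-78), np.int64(185), np.int64(-66)), (np.int64(-54), np.int64(194), np.int64(-75)), (np.int64(-24), np.int64(191), np.int64(-76)), (np.int64(6), np.int64(186), np.int64(-74)), (np.int64(42), np.int64(38), np.int64(23)), (np.int64(55), np.int64(66), np.int64(3)), (np.int64(71), np.int64(70), np.int64(0)), (np.int64(81), np.int64(50), np.int64(13)), (np.int64(128), np.int64(125), np.int64(-40))]
scene 60 [(np.int64(29), np.int64(-32), np.int64(68)), (np.int64(32), np.int64(-30), np.int64(66)), (np.int64(-18), np.int64(87), np.int64(-26)), (np.int64(-19), np.int64(146), np.int64(-75)), (np.int64(7), np.int64(144), np.int64(-75)), (np.int64(43), np.int64(-3), np.int64(42)), (np.int64(54), np.int64(47), np.int64(0)), (np.int64(68), np.int64(46), np.int64(0)), (np.int64(76), np.int64(29), np.int64(14)), (np.int64(139), np.int64(132), np.int64(-75))]
scene 100 [(np.int64(29), np.int64(-35), np.int64(66)), (np.int64(32), np.int64(-34), np.int64(65)), (np.int64(35), np.int64(-34), np.int64(65)), (np.int64(38), np.int64(-33), np.
[... 7338 characters left out ...]
38), np.int64(-74)), (np.int64(9), np.int64(9), np.int64(0)), (np.int64(9), np.int64(-3), np.int64(2)), (np.int64(9), np.int64(-15), np.int64(0)), (np.int64(-6), np.int64(-37), np.int64(-75)), (np.int64(-6), np.int64(-56), np.int64(-75))]
top 380 [(np.int64(-11), np.int64(86), np.int64(-26)), (np.int64(-11), np.int64(71), np.int64(-25)), (np.int64(-11), np.int64(56), np.int64(-26)), (np.int64(-11), np.int64(42), np.int64(-26)), (np.int64(-24), np.int64(38), np.int64(-74)), (np.int64(6), np.int64(5), np.int64(31)), (np.int64(5), np.int64(-4), np.int64(29)), (np.int64(-3), np.int64(-15), np.int64(0)), (np.int64(-24), np.int64(-37), np.int64(-74)), (np.int64(-24), np.int64(-55), np.int64(-75))]
```

View pics/full5.png

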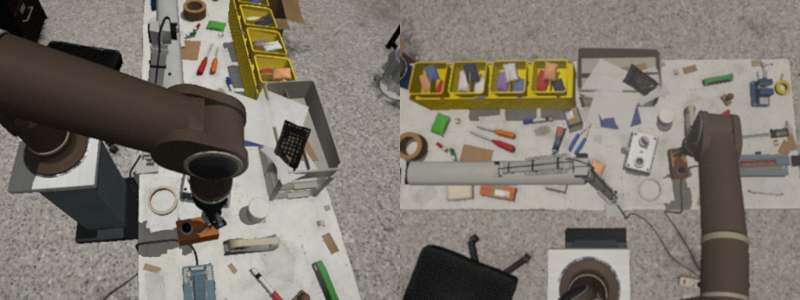

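Request:
move_arm(commands=[{"tx":-0.1,"ty":0.6,"tz":0,"rx":0,"ry":0,"rz":0,"claw":1.0},{"tx":-0.22,"ty":1.3,"tz":0,"rx":0,"ry":0,"rz":0,"claw":1.0},{"tx":-0.36,"ty":2.1,"tz":0,"rx":0,"ry":0,"rz":0,"claw":1.0},{"tx":-0.5,"ty":2.9,"tz":0,"rx":0,"ry":0,"rz":0,"claw":1.0},{"tx":-0.63,"ty":3.7,"tz":0,"rx":0,"ry":0,"rz":0,"claw":1.0},{"tx":-0.75,"ty":4.4,"tz":0,"rx":0,"ry":0,"rz":0,"claw":1.0},{"tx":-0.85,"ty":4.98,"tz":0,"rx":0,"ry":0,"rz":0,"claw":1.0},{"tx":-0.85,"ty":4.98,"tz":0,"rx":0,"ry":0,"rz":0,"claw":1.0}])

```text
clock: 8.15
position: [0.4831, -0.1943, 0.168]
tool_rot: [[-0.944, -0.33, -0.001], [-0.33, 0.944, 0.001], [0.001, 0.001, -1.0]]
wrist_force: [0.4, -0.3, -1.7]
width: 0.108
```

```bash
python3 -c "
from h import *
im,d=vision.read_camera('scene'); crop(im,200,170,330,280,6,'s6.png')
im,d=vision.read_camera('top'); crop(im,250,130,380,240,6,'t6.png')
st()"
```

```text
t 8.25 p [ 0.4835 -0.1974  0.1681] F [-0.3  -0.37 -3.04] M [-0.053  0.006  0.032] w 0.1072
R [[-0.945, -0.327, -0.0003], [-0.327, 0.945, -0.0005], [0.0004, -0.0004, -1.0]] q [ 0.988  0.45  -0.893  1.874  0.411  1.013  1.824]
```

View pics/s6.png

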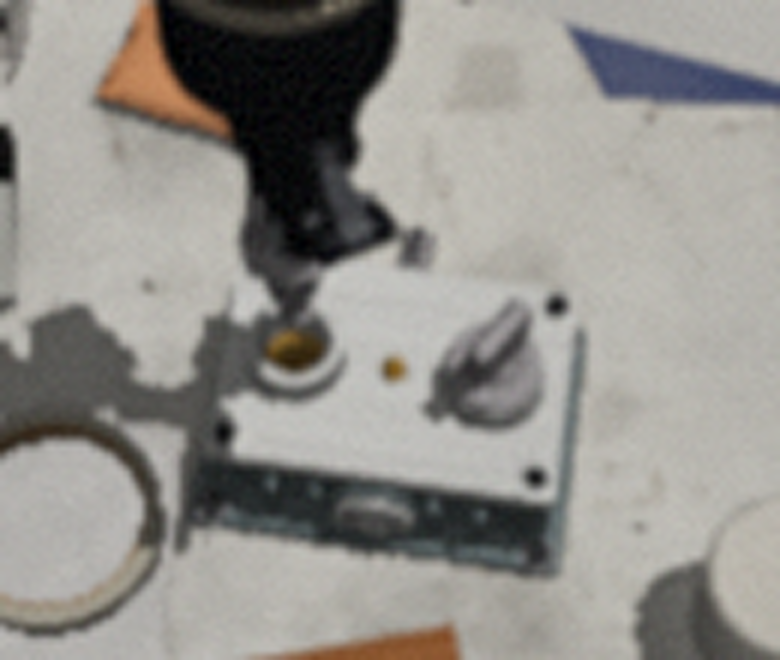

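View pics/t6.png

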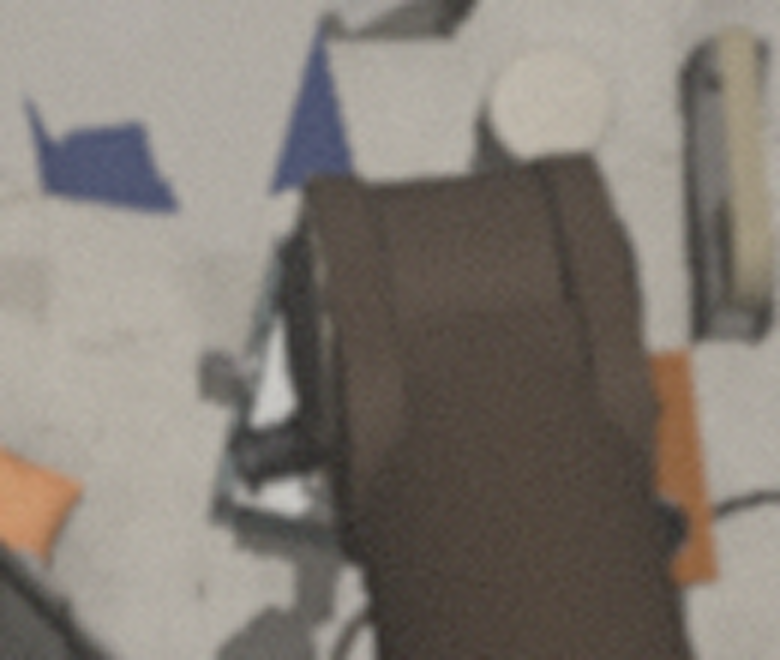

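```bash
python3 -c "
from h import *
print(proj('scene',[[.4835,-.1974,.0955],[.4835,-.1974,.076],[.4855,-.1974,.0955],[.4835,-.1974,.1555]]))"
```

```text
[[248.83594613 222.44702792]
 [248.99528457 225.98603433]
 [249.69055811 222.3775285 ]
 [248.30386887 210.60637113]]
```

Request:
move_arm(commands=[{"tx":0,"ty":0,"tz":0.3,"rx":0,"ry":0,"rz":0,"claw":1.0},{"tx":0,"ty":0,"tz":0.6,"rx":0,"ry":0,"rz":0,"claw":1.0},{"tx":0,"ty":0,"tz":0.9,"rx":0,"ry":0,"rz":0,"claw":1.0},{"tx":0,"ty":0,"tz":1.2,"rx":0,"ry":0,"rz":0,"claw":1.0},{"tx":0,"ty":0,"tz":1.45,"rx":0,"ry":0,"rz":0,"claw":1.0},{"tx":0,"ty":0,"tz":1.65,"rx":0,"ry":0,"rz":0,"claw":1.0},{"tx":0,"ty":0,"tz":1.8,"rx":0,"ry":0,"rz":0,"claw":1.0},{"tx":0,"ty":0,"tz":1.8,"rx":0,"ry":0,"rz":0,"claw":1.0}])

```text
clock: 9.05
position: [0.4831, -0.1973, 0.1137]
tool_rot: [[-0.945, -0.327, -0.001], [-0.327, 0.945, -0.0], [0.001, 0.0, -1.0]]
wrist_force: [-1.6, -1.7, -3.4]
width: 0.107
```

```bash
python3 -c "
from h import *
im,d=vision.read_camera('scene'); crop(im,200,170,330,280,6,'s7.png')
st()"
```

```text
t 9.1 p [ 0.4831 -0.1974  0.114 ] F [-0.38 -1.63 -2.92] M [-0.738  0.187 -0.022] w 0.1081
R [[-0.9452, -0.3265, -0.0009], [-0.3265, 0.9452, -0.0004], [0.0009, -0.0001, -1.0]] q [ 0.942  0.518 -0.844  1.926  0.486  0.915  1.76 ]
```

View pics/s7.png

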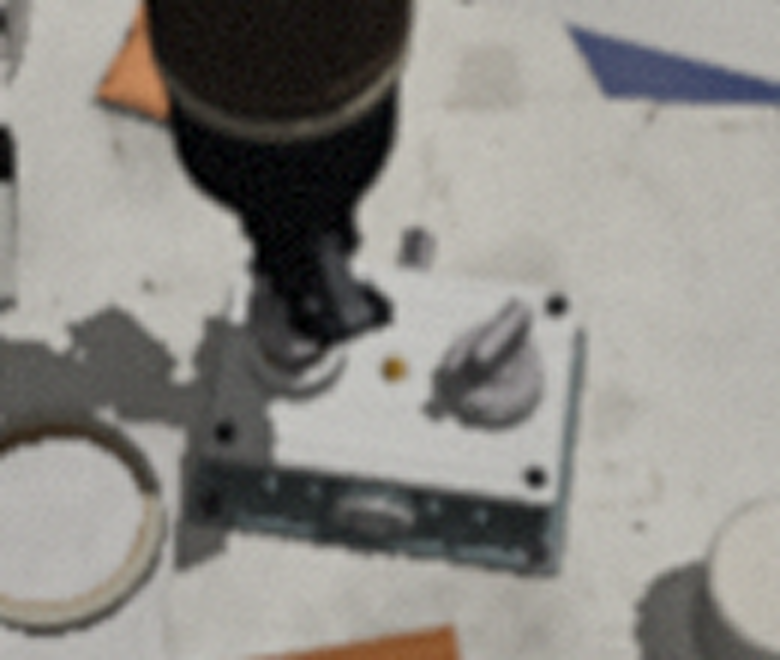

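Request:
move_arm(commands=[{"tx":0.02,"ty":-0.05,"tz":0,"rx":0,"ry":0,"rz":0,"claw":1.0},{"tx":0.02,"ty":-0.05,"tz":0,"rx":0,"ry":0,"rz":0,"claw":1.0},{"tx":0.02,"ty":-0.05,"tz":0,"rx":0,"ry":0,"rz":0,"claw":1.0},{"tx":0.02,"ty":-0.05,"tz":0,"rx":0,"ry":0,"rz":0,"claw":1.0},{"tx":0.02,"ty":-0.05,"tz":0,"rx":0,"ry":0,"rz":0,"claw":1.0},{"tx":0.02,"ty":-0.05,"tz":0,"rx":0,"ry":0,"rz":0,"claw":1.0},{"tx":0.02,"ty":-0.05,"tz":0,"rx":0,"ry":0,"rz":0,"claw":1.0},{"tx":0.02,"ty":-0.05,"tz":0,"rx":0,"ry":0,"rz":0,"claw":1.0}])

```text
clock: 9.9
position: [0.4835, -0.1985, 0.1143]
tool_rot: [[-0.945, -0.327, 0.0], [-0.327, 0.945, -0.0], [-0.0, -0.0, -1.0]]
wrist_force: [-0.2, 1.0, -0.9]
width: 0.106
```

```bash
python3 -c "
from h import *
st()"
```

```text
t 9.9 p [ 0.4835 -0.1985  0.1143] F [-0.18  1.   -0.93] M [ 0.049  0.04  -0.022] w 0.1064
R [[-0.9451, -0.3268, 0.0001], [-0.3268, 0.9451, -0.0], [-0.0001, -0.0, -1.0]] q [ 0.945  0.518 -0.844  1.925  0.486  0.915  1.763]
```

Request:
move_arm(commands=[{"tx":0.01,"ty":-0.03,"tz":0,"rx":0,"ry":0,"rz":0,"claw":1.0},{"tx":0.01,"ty":-0.03,"tz":0.05,"rx":0,"ry":0,"rz":0,"claw":1.0},{"tx":0.01,"ty":-0.03,"tz":0.1,"rx":0,"ry":0,"rz":0,"claw":1.0},{"tx":0.01,"ty":-0.03,"tz":0.15,"rx":0,"ry":0,"rz":0,"claw":1.0},{"tx":0.01,"ty":-0.03,"tz":0.2,"rx":0,"ry":0,"rz":0,"claw":1.0},{"tx":0.01,"ty":-0.03,"tz":0.25,"rx":0,"ry":0,"rz":0,"claw":1.0},{"tx":0.01,"ty":-0.03,"tz":0.27,"rx":0,"ry":0,"rz":0,"claw":1.0},{"tx":0.01,"ty":-0.03,"tz":0.27,"rx":0,"ry":0,"rz":0,"claw":1.0}])

```text
clock: 10.7
position: [0.4833, -0.1994, 0.106]
tool_rot: [[-0.945, -0.327, -0.0], [-0.327, 0.945, 0.0], [0.0, 0.0, -1.0]]
wrist_force: [-1.6, 2.0, -2.8]
width: 0.108
```

```bash
python3 -c "
from h import *
st()"
```

```text
t 10.7 p [ 0.4833 -0.1994  0.106 ] F [-1.6   2.05 -2.81] M [0.391 0.272 0.01 ] w 0.1075
R [[-0.9451, -0.3268, -0.0003], [-0.3268, 0.9451, 0.0002], [0.0002, 0.0003, -1.0]] q [ 0.938  0.529 -0.835  1.931  0.498  0.901  1.755]
```

Request:
move_arm(commands=[{"tx":0.02,"ty":0.02,"tz":0,"rx":0,"ry":0,"rz":0,"claw":1.0},{"tx":0.04,"ty":0.04,"tz":0,"rx":0,"ry":0,"rz":0,"claw":1.0},{"tx":0.04,"ty":0.04,"tz":0.02,"rx":0,"ry":0,"rz":0,"claw":1.0},{"tx":0.04,"ty":0.04,"tz":0.04,"rx":0,"ry":0,"rz":0,"claw":1.0},{"tx":0.04,"ty":0.04,"tz":0.06,"rx":0,"ry":0,"rz":0,"claw":1.0},{"tx":0.04,"ty":0.04,"tz":0.08,"rx":0,"ry":0,"rz":0,"claw":1.0},{"tx":0.04,"ty":0.04,"tz":0.08,"rx":0,"ry":0,"rz":0,"claw":1.0},{"tx":0.04,"ty":0.04,"tz":0.08,"rx":0,"ry":0,"rz":0,"claw":1.0}])

```text
clock: 11.5
position: [0.4819, -0.1988, 0.1038]
tool_rot: [[-0.945, -0.327, -0.0], [-0.327, 0.945, -0.0], [0.0, -0.0, -1.0]]
wrist_force: [-0.7, 0.0, -2.2]
width: 0.109
```

```bash
python3 -c "
from h import *
st()"
```

```text
t 11.5 p [ 0.4819 -0.1988  0.1038] F [-0.69  0.03 -2.18] M [ 0.036 -0.006  0.012] w 0.1089
R [[-0.9451, -0.3267, -0.0], [-0.3267, 0.9451, -0.0], [0.0, -0.0, -1.0]] q [ 0.938  0.53  -0.834  1.936  0.5    0.895  1.752]
```

Request:
move_arm(commands=[{"tx":0,"ty":0,"tz":0.02,"rx":0,"ry":0,"rz":0,"claw":1.0},{"tx":0,"ty":0,"tz":0.04,"rx":0,"ry":0,"rz":0,"claw":1.0},{"tx":0,"ty":0,"tz":0.06,"rx":0,"ry":0,"rz":0,"claw":1.0},{"tx":0,"ty":0,"tz":0.08,"rx":0,"ry":0,"rz":0,"claw":1.0},{"tx":0,"ty":0,"tz":0.1,"rx":0,"ry":0,"rz":0,"claw":1.0},{"tx":0,"ty":0,"tz":0.1,"rx":0,"ry":0,"rz":0,"claw":1.0},{"tx":0,"ty":0,"tz":0.1,"rx":0,"ry":0,"rz":0,"claw":1.0},{"tx":0,"ty":0,"tz":0.1,"rx":0,"ry":0,"rz":0,"claw":1.0}])

```text
clock: 12.3
position: [0.4819, -0.1988, 0.1008]
tool_rot: [[-0.945, -0.327, 0.0], [-0.327, 0.945, -0.0], [-0.0, -0.0, -1.0]]
wrist_force: [0.2, 0.3, -2.0]
width: 0.107
```

```bash
python3 -c "
from h import *
st()"
```

```text
t 12.3 p [ 0.4819 -0.1988  0.1008] F [ 0.16  0.34 -2.04] M [-0.058 -0.022  0.026] w 0.107
R [[-0.9451, -0.3267, 0.0001], [-0.3267, 0.9451, -0.0001], [-0.0, -0.0001, -1.0]] q [ 0.935  0.534 -0.831  1.939  0.505  0.889  1.748]
```

Request:
move_arm(commands=[{"tx":0,"ty":0,"tz":0.02,"rx":0,"ry":0,"rz":0,"claw":1.0},{"tx":0,"ty":0,"tz":0.04,"rx":0,"ry":0,"rz":0,"claw":1.0},{"tx":0,"ty":0,"tz":0.06,"rx":0,"ry":0,"rz":0,"claw":1.0},{"tx":0,"ty":0,"tz":0.08,"rx":0,"ry":0,"rz":0,"claw":1.0},{"tx":0,"ty":0,"tz":0.1,"rx":0,"ry":0,"rz":0,"claw":1.0},{"tx":0,"ty":0,"tz":0.1,"rx":0,"ry":0,"rz":0,"claw":1.0},{"tx":0,"ty":0,"tz":0.1,"rx":0,"ry":0,"rz":0,"claw":1.0},{"tx":0,"ty":0,"tz":0.1,"rx":0,"ry":0,"rz":0,"claw":1.0}])

```text
clock: 13.1
position: [0.482, -0.199, 0.0977]
tool_rot: [[-0.945, -0.327, 0.0], [-0.327, 0.945, -0.0], [-0.0, -0.0, -1.0]]
wrist_force: [1.6, -1.6, -3.8]
width: 0.108
```

```bash
python3 -c "
from h import *
st()"
```

```text
t 13.1 p [ 0.482  -0.199   0.0977] F [ 1.62 -1.55 -3.82] M [-0.297 -0.253  0.062] w 0.1083
R [[-0.9451, -0.3266, 0.0002], [-0.3266, 0.9451, -0.0002], [-0.0002, -0.0002, -1.0]] q [ 0.932  0.538 -0.827  1.941  0.51   0.884  1.744]
```

Request:
move_arm(commands=[{"tx":-0.01,"ty":-0.02,"tz":0,"rx":0,"ry":0,"rz":0,"claw":1.0},{"tx":-0.01,"ty":-0.02,"tz":0.02,"rx":0,"ry":0,"rz":0,"claw":1.0},{"tx":-0.01,"ty":-0.02,"tz":0.04,"rx":0,"ry":0,"rz":0,"claw":1.0},{"tx":-0.01,"ty":-0.02,"tz":0.06,"rx":0,"ry":0,"rz":0,"claw":1.0},{"tx":-0.01,"ty":-0.02,"tz":0.08,"rx":0,"ry":0,"rz":0,"claw":1.0},{"tx":-0.01,"ty":-0.02,"tz":0.08,"rx":0,"ry":0,"rz":0,"claw":1.0},{"tx":-0.01,"ty":-0.02,"tz":0.08,"rx":0,"ry":0,"rz":0,"claw":1.0},{"tx":-0.01,"ty":-0.02,"tz":0.08,"rx":0,"ry":0,"rz":0,"claw":1.0}])

```text
clock: 13.9
position: [0.4824, -0.1992, 0.0954]
tool_rot: [[-0.945, -0.327, 0.0], [-0.327, 0.945, 0.0], [-0.0, 0.0, -1.0]]
wrist_force: [0.3, 0.5, -1.1]
width: 0.11
```

```bash
python3 -c "
from h import *
st()"
```

```text
t 13.9 p [ 0.4824 -0.1992  0.0954] F [ 0.31  0.53 -1.13] M [ 0.012 -0.003  0.014] w 0.1103
R [[-0.9451, -0.3268, 0.0], [-0.3268, 0.9451, 0.0], [-0.0, 0.0, -1.0]] q [ 0.93   0.542 -0.824  1.942  0.513  0.88   1.742]
```

Request:
move_arm(commands=[{"tx":0,"ty":0,"tz":0.02,"rx":0,"ry":0,"rz":0,"claw":1.0},{"tx":0,"ty":0,"tz":0.04,"rx":0,"ry":0,"rz":0,"claw":1.0},{"tx":0,"ty":0,"tz":0.06,"rx":0,"ry":0,"rz":0,"claw":1.0},{"tx":0,"ty":0,"tz":0.07,"rx":0,"ry":0,"rz":0,"claw":1.0},{"tx":0,"ty":0,"tz":0.07,"rx":0,"ry":0,"rz":0,"claw":1.0},{"tx":0,"ty":0,"tz":0.07,"rx":0,"ry":0,"rz":0,"claw":1.0},{"tx":0,"ty":0,"tz":0.07,"rx":0,"ry":0,"rz":0,"claw":1.0},{"tx":0,"ty":0,"tz":0.07,"rx":0,"ry":0,"rz":0,"claw":1.0}])

```text
clock: 14.7
position: [0.4828, -0.1992, 0.0942]
tool_rot: [[-0.945, -0.327, 0.001], [-0.327, 0.945, -0.001], [-0.0, -0.001, -1.0]]
wrist_force: [-3.4, 0.2, 9.2]
width: 0.103
```

```bash
python3 -c "
from h import *
st()
im,d=vision.read_camera('scene'); crop(im,200,170,330,280,6,'s8.png')"
```

```text
t 14.7 p [ 0.4828 -0.1992  0.0942] F [-3.41  0.23  9.21] M [ 0.195  0.714 -0.045] w 0.1025
R [[-0.9451, -0.3268, 0.0006], [-0.3268, 0.9451, -0.0009], [-0.0003, -0.001, -1.0]] q [ 0.928  0.543 -0.823  1.942  0.516  0.878  1.739]
```

View pics/s8.png

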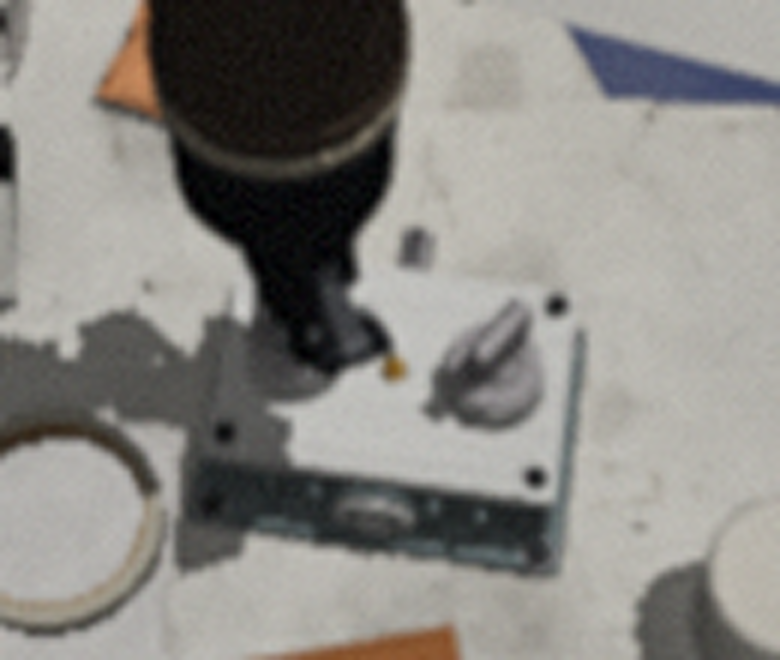

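Request:
move_arm(commands=[{"tx":0,"ty":0,"tz":0,"rx":0,"ry":0,"rz":0,"claw":0.85},{"tx":0,"ty":0,"tz":0,"rx":0,"ry":0,"rz":0,"claw":0.81},{"tx":0,"ty":0,"tz":0,"rx":0,"ry":0,"rz":0,"claw":0.81},{"tx":0,"ty":0,"tz":0,"rx":0,"ry":0,"rz":0,"claw":0.81},{"tx":0,"ty":0,"tz":0,"rx":0,"ry":0,"rz":1,"claw":0.81},{"tx":0,"ty":0,"tz":0,"rx":0,"ry":0,"rz":2,"claw":0.81},{"tx":0,"ty":0,"tz":0,"rx":0,"ry":0,"rz":3,"claw":0.81},{"tx":0,"ty":0,"tz":0,"rx":0,"ry":0,"rz":3,"claw":0.81}])

```text
clock: 15.55
position: [0.4824, -0.1991, 0.0933]
tool_rot: [[-1.0, -0.017, -0.0], [-0.017, 1.0, -0.0], [0.0, -0.0, -1.0]]
wrist_force: [0.2, 0.3, -0.1]
width: 0.192
```

```bash
python3 -c "
from h import *
st()"
```

```text
t 15.55 p [ 0.4824 -0.1991  0.0933] F [ 0.21  0.26 -0.1 ] M [ 0.106  0.067 -0.019] w 0.1919
R [[-0.9998, -0.0174, -0.0001], [-0.0174, 0.9998, -0.0002], [0.0001, -0.0002, -1.0]] q [ 0.875  0.519 -0.746  1.946  0.463  0.854  1.469]
```

Request:
move_arm(commands=[{"tx":0,"ty":0,"tz":0,"rx":0,"ry":0,"rz":1,"claw":0.81},{"tx":0,"ty":0,"tz":0,"rx":0,"ry":0,"rz":2,"claw":0.81},{"tx":0,"ty":0,"tz":0,"rx":0,"ry":0,"rz":3,"claw":0.81},{"tx":0,"ty":0,"tz":0,"rx":0,"ry":0,"rz":4,"claw":0.81},{"tx":0,"ty":0,"tz":0,"rx":0,"ry":0,"rz":5,"claw":0.81},{"tx":0,"ty":0,"tz":0,"rx":0,"ry":0,"rz":6,"claw":0.81},{"tx":0,"ty":0,"tz":0,"rx":0,"ry":0,"rz":7,"claw":0.81},{"tx":0,"ty":0,"tz":0,"rx":0,"ry":0,"rz":8,"claw":0.81}])

```text
clock: 16.35
position: [0.4823, -0.1991, 0.0931]
tool_rot: [[-0.682, 0.731, -0.0], [0.731, 0.682, 0.0], [0.0, -0.0, -1.0]]
wrist_force: [0.4, 0.0, 0.3]
width: 0.19
```

```bash
python3 -c "
from h import *
st()
im,d=vision.read_camera('scene'); crop(im,200,170,330,280,6,'s9.png')"
```

```text
t 16.35 p [ 0.4823 -0.1991  0.0931] F [0.37 0.03 0.26] M [ 0.028  0.02  -0.019] w 0.1903
R [[-0.6824, 0.731, -0.0003], [0.731, 0.6824, 0.0001], [0.0003, -0.0001, -1.0]] q [ 0.728  0.466 -0.547  1.955  0.329  0.808  0.75 ]
```

View pics/s9.png

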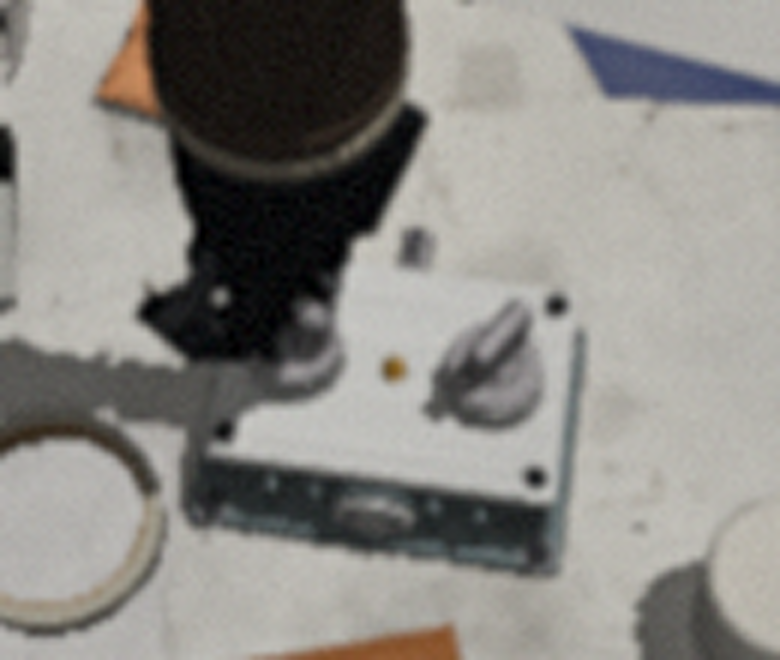

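Request:
move_arm(commands=[{"tx":0,"ty":0,"tz":0,"rx":0,"ry":0,"rz":1,"claw":0.81},{"tx":0,"ty":0,"tz":0,"rx":0,"ry":0,"rz":2,"claw":0.81},{"tx":0,"ty":0,"tz":0,"rx":0,"ry":0,"rz":3,"claw":0.81},{"tx":0,"ty":0,"tz":0,"rx":0,"ry":0,"rz":4,"claw":0.81},{"tx":0,"ty":0,"tz":0.03,"rx":0,"ry":0,"rz":5,"claw":0.81},{"tx":0,"ty":0,"tz":0.06,"rx":0,"ry":0,"rz":6,"claw":0.81},{"tx":0,"ty":0,"tz":0.08,"rx":0,"ry":0,"rz":7,"claw":0.81},{"tx":0,"ty":0,"tz":0.08,"rx":0,"ry":0,"rz":8,"claw":0.81}])

```text
clock: 17.2
position: [0.4823, -0.1991, 0.0907]
tool_rot: [[0.085, 0.996, -0.0], [0.996, -0.085, 0.0], [0.0, -0.0, -1.0]]
wrist_force: [-1.2, 0.3, 0.5]
width: 0.193
```

```bash
python3 -c "
from h import *
st()
im,d=vision.read_camera('scene'); crop(im,200,170,330,280,6,'s10.png')"
```

```text
t 17.2 p [ 0.4823 -0.1991  0.0907] F [-1.23  0.31  0.55] M [-0.021  0.03   0.001] w 0.1935
R [[0.085, 0.9964, -0.0005], [0.9964, -0.085, 0.0001], [0.0, -0.0005, -1.0]] q [ 0.573  0.435 -0.346  1.967  0.206  0.773  0.024]
```

View pics/s10.png

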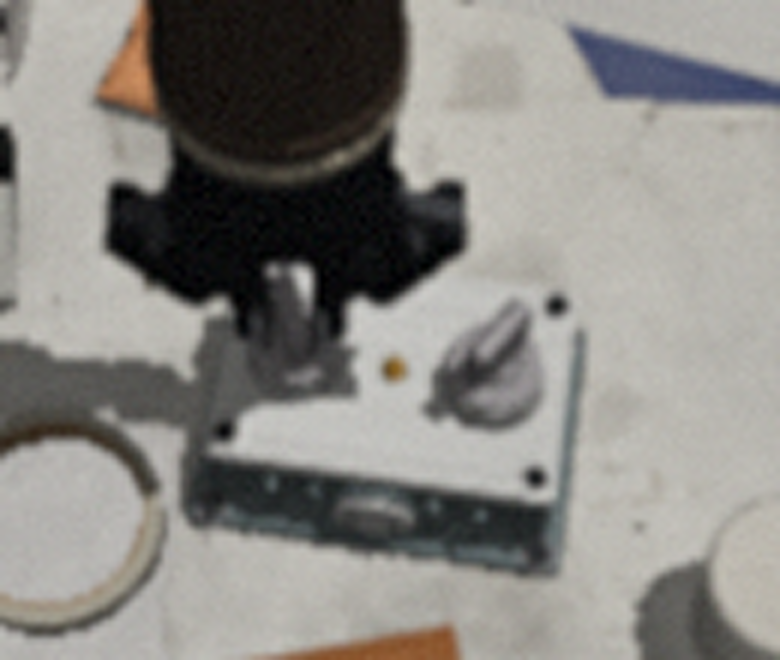

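Request:
move_arm(commands=[{"tx":0,"ty":0,"tz":0,"rx":0,"ry":0,"rz":0.7,"claw":0.81},{"tx":0,"ty":0,"tz":0,"rx":0,"ry":0,"rz":1.4,"claw":0.81},{"tx":0,"ty":0,"tz":0,"rx":0,"ry":0,"rz":2.1,"claw":0.81},{"tx":0,"ty":0,"tz":0,"rx":0,"ry":0,"rz":2.8,"claw":0.81},{"tx":0,"ty":0,"tz":0,"rx":0,"ry":0,"rz":3.4,"claw":0.81},{"tx":0,"ty":0,"tz":0,"rx":0,"ry":0,"rz":4,"claw":0.81},{"tx":0,"ty":0,"tz":0,"rx":0,"ry":0,"rz":4,"claw":0.81},{"tx":0,"ty":0,"tz":0,"rx":0,"ry":0,"rz":4,"claw":0.81}])

```text
clock: 18.05
position: [0.4823, -0.1991, 0.0908]
tool_rot: [[0.479, 0.878, -0.0], [0.878, -0.479, 0.0], [-0.0, -0.0, -1.0]]
wrist_force: [-0.2, 0.3, -0.2]
width: 0.191
```

```bash
python3 -c "
from h import *
st()"
```

```text
t 18.05 p [ 0.4823 -0.1991  0.0908] F [-0.23  0.29 -0.17] M [-0.059  0.057 -0.013] w 0.1909
R [[0.4792, 0.8777, -0.0003], [0.8777, -0.4792, 0.0], [-0.0001, -0.0003, -1.0]] q [ 0.496  0.424 -0.247  1.972  0.146  0.763 -0.337]
```

Request:
move_arm(commands=[{"tx":0,"ty":0,"tz":0,"rx":0,"ry":0,"rz":0.5,"claw":0.81},{"tx":0,"ty":0,"tz":0,"rx":0,"ry":0,"rz":1,"claw":0.81},{"tx":0,"ty":0,"tz":0,"rx":0,"ry":0,"rz":1.5,"claw":0.81},{"tx":0,"ty":0,"tz":0,"rx":0,"ry":0,"rz":2,"claw":0.81},{"tx":0,"ty":0,"tz":0,"rx":0,"ry":0,"rz":2.5,"claw":0.81},{"tx":0,"ty":0,"tz":0,"rx":0,"ry":0,"rz":3,"claw":0.81},{"tx":0,"ty":0,"tz":0,"rx":0,"ry":0,"rz":3,"claw":0.81},{"tx":0,"ty":0,"tz":0,"rx":0,"ry":0,"rz":3,"claw":0.81}])

```text
clock: 18.85
position: [0.4825, -0.1992, 0.0909]
tool_rot: [[0.728, 0.686, 0.0], [0.686, -0.728, -0.0], [0.0, 0.0, -1.0]]
wrist_force: [-0.3, -0.2, -0.3]
width: 0.187
```

```bash
python3 -c "
from h import *
st()
im,d=vision.read_camera('scene'); crop(im,200,170,330,280,6,'s11.png')"
```

```text
t 18.85 p [ 0.4825 -0.1992  0.0909] F [-0.34 -0.2  -0.28] M [-0.014 -0.106 -0.019] w 0.1873
R [[0.728, 0.6855, 0.0001], [0.6855, -0.728, -0.0001], [0.0, 0.0001, -1.0]] q [ 0.436  0.417 -0.172  1.976  0.102  0.756 -0.611]
```

View pics/s11.png

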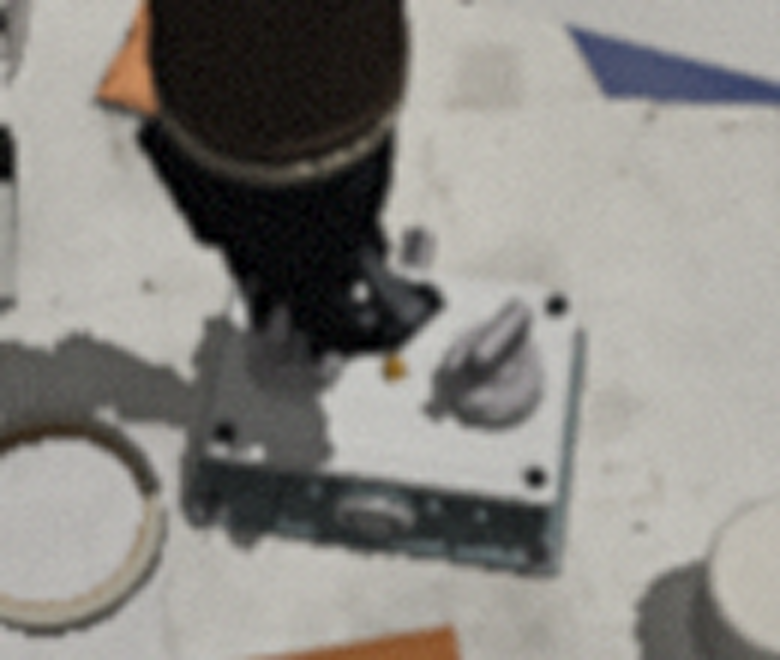

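Request:
move_arm(commands=[{"tx":0,"ty":0,"tz":0,"rx":0,"ry":0,"rz":0.6,"claw":0.81},{"tx":0,"ty":0,"tz":0,"rx":0,"ry":0,"rz":1.2,"claw":0.81},{"tx":0,"ty":0,"tz":0,"rx":0,"ry":0,"rz":1.8,"claw":0.81},{"tx":0,"ty":0,"tz":0,"rx":0,"ry":0,"rz":2.4,"claw":0.81},{"tx":0,"ty":0,"tz":0,"rx":0,"ry":0,"rz":3,"claw":0.81},{"tx":0,"ty":0,"tz":0,"rx":0,"ry":0,"rz":3.5,"claw":0.81},{"tx":0,"ty":0,"tz":0,"rx":0,"ry":0,"rz":4,"claw":0.81},{"tx":0,"ty":0,"tz":0,"rx":0,"ry":0,"rz":4,"claw":0.81}])

```text
clock: 19.7
position: [0.4828, -0.1992, 0.0908]
tool_rot: [[0.945, 0.328, 0.001], [0.328, -0.945, -0.0], [0.001, 0.0, -1.0]]
wrist_force: [2.1, -0.2, -3.5]
width: 0.195
```

```bash
python3 -c "
from h import *
st()
im,d=vision.read_camera('scene'); crop(im,200,170,330,280,6,'s12.png')"
```

```text
t 19.7 p [ 0.4828 -0.1992  0.0908] F [ 2.12 -0.2  -3.5 ] M [-0.086 -0.569  0.105] w 0.1953
R [[0.9446, 0.3282, 0.0007], [0.3282, -0.9446, -0.0002], [0.0006, 0.0005, -1.0]] q [ 0.356  0.412 -0.072  1.982  0.042  0.749 -0.977]
```

View pics/s12.png

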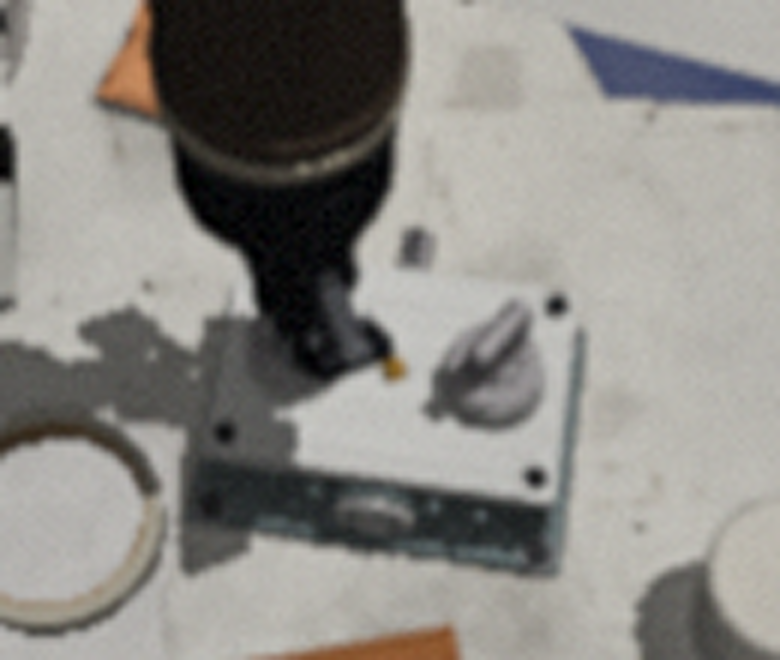

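Request:
move_arm(commands=[{"tx":0,"ty":0,"tz":0,"rx":0,"ry":0,"rz":0.2,"claw":0.81},{"tx":0,"ty":0,"tz":0,"rx":0,"ry":0,"rz":0.4,"claw":0.81},{"tx":0,"ty":0,"tz":0,"rx":0,"ry":0,"rz":0.6,"claw":0.81},{"tx":0,"ty":0,"tz":0,"rx":0,"ry":0,"rz":0.8,"claw":0.81},{"tx":0,"ty":0,"tz":0,"rx":0,"ry":0,"rz":0.8,"claw":0.81},{"tx":0,"ty":0,"tz":0,"rx":0,"ry":0,"rz":0.8,"claw":0.81},{"tx":0,"ty":0,"tz":0,"rx":0,"ry":0,"rz":0.8,"claw":0.81},{"tx":0,"ty":0,"tz":0,"rx":0,"ry":0,"rz":0.8,"claw":0.81}])

```text
clock: 20.55
position: [0.4827, -0.1993, 0.0909]
tool_rot: [[0.969, 0.247, 0.001], [0.247, -0.969, -0.0], [0.001, 0.0, -1.0]]
wrist_force: [5.3, -0.2, -5.7]
width: 0.191
```

```bash
python3 -c "
from h import *
st()"
```

```text
t 20.55 p [ 0.4827 -0.1993  0.0909] F [ 5.34 -0.24 -5.75] M [-0.141 -1.076  0.267] w 0.1906
R [[0.9691, 0.2468, 0.0006], [0.2468, -0.9691, -0.0002], [0.0006, 0.0003, -1.0]] q [ 0.34   0.411 -0.052  1.983  0.03   0.748 -1.051]
```

Request:
move_arm(commands=[{"tx":0,"ty":0,"tz":0,"rx":0,"ry":0,"rz":-1.2,"claw":0.81},{"tx":0,"ty":0,"tz":0,"rx":0,"ry":0,"rz":-2.4,"claw":0.75},{"tx":0,"ty":0,"tz":0,"rx":0,"ry":0,"rz":-2.4,"claw":0.65},{"tx":0,"ty":0,"tz":0,"rx":0,"ry":0,"rz":-2.4,"claw":0.65},{"tx":0,"ty":0,"tz":-0.5,"rx":0,"ry":0,"rz":-2.4,"claw":0.65},{"tx":0,"ty":0,"tz":-1.2,"rx":0,"ry":0,"rz":-2.4,"claw":0.65},{"tx":0,"ty":0,"tz":-2.0,"rx":0,"ry":0,"rz":-2.4,"claw":0.65},{"tx":0,"ty":0,"tz":-2.5,"rx":0,"ry":0,"rz":-2.4,"claw":0.65}])

```text
clock: 21.35
position: [0.4825, -0.1994, 0.1675]
tool_rot: [[0.879, 0.477, 0.001], [0.477, -0.879, -0.0], [0.001, 0.001, -1.0]]
wrist_force: [-0.5, -0.3, 0.3]
width: 0.35
```

```bash
cat > hv.py <<'E'
from h import *
def pts(c,d):
    p=vision.camera_params(c);K=np.array([[p['fx'],0,p['cx']],[0,p['fy'],p['cy']],[0,0,1]])
    u,v=np.meshgrid(np.arange(512),np.arange(384));n=cv2.undistortPoints(np.stack([u,v],-1).reshape(-1,1,2).astype(float),K,p['dist'])[:,0].reshape(384,512,2)
    return np.concatenate([n*d[...,None],d[...,None]],-1)@p['extrinsics'][:3,:3].T+p['extrinsics'][:3,3]
def look(name):
    im,d=vision.read_camera('scene');crop(im,200,170,330,280,6,name)
    P=pts('scene',d)
    for nm,c in (('open',(.4825,-.199)),('fitted',(.560,-.218))):
        r=np.hypot(P[...,0]-c[0],P[...,1]-c[1]); m=(r<.025)&(P[...,2]>.05)&(P[...,2]<.13)
        z=P[m][:,2]; h,e=np.histogram(z,bins=np.arange(.056,.126,.004)); print(nm,h)
        k=P[m&(P[...,2]>.105)]
        if len(k): print('top',k.mean(0),np.percentile(k[:,2],[50,90]),len(k))
        k=P[m&(P[...,2]>.074)&(P[...,2]<.092)]; print('flange',k.mean(0),np.median(k[:,2]),len(k))
E
python3 -c "
from hv import *
st();look('s13.png')"
```

```text
t 21.35 p [ 0.4825 -0.1994  0.1675] F [-0.5  -0.33  0.26] M [ 0.037 -0.011 -0.019] w 0.3501
R [[0.8792, 0.4765, 0.0008], [0.4765, -0.8792, -0.0003], [0.0006, 0.0006, -1.0]] q [ 0.395  0.31  -0.117  1.913  0.045  0.921 -0.818]
open [52 32 13 13 10 63 39 11  7  9  7 10  9 18 29  0  0]
top [ 0.4812 -0.2043  0.1115] [0.1122 0.1139] 53
flange [ 0.4839 -0.2068  0.0805] 0.07981792535826904 127
fitted [54 35  9 10 18 83 37  6  6  6 11  4  8 22 30  1  0]
top [ 0.56   -0.2204  0.1117] [0.1121 0.1143] 60
flange [ 0.5602 -0.2241  0.0797] 0.07922968026722227 144
```

View pics/s13.png

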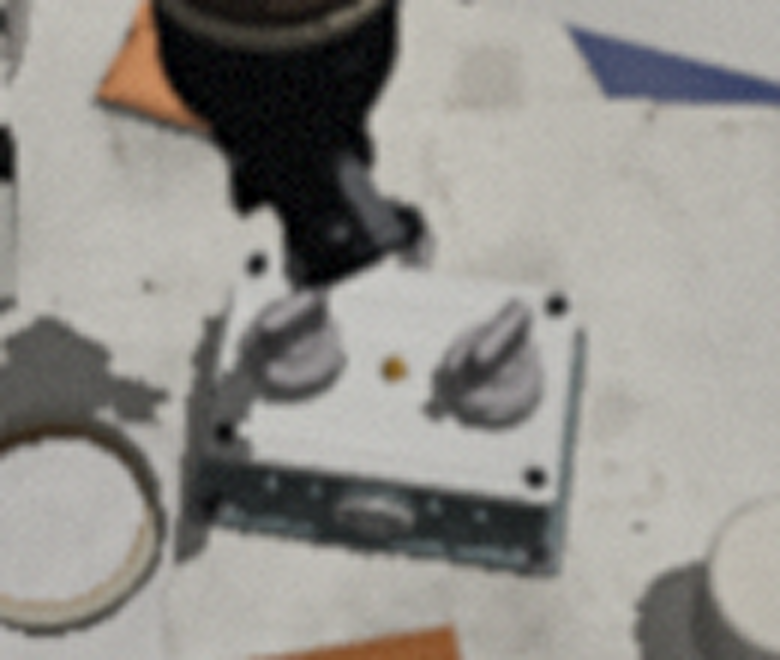

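```bash
python3 -c "
from hv import *
D=[vision.read_camera('scene')[1] for _ in range(6)]
P=pts('scene',np.mean(D,0))
for nm,c in (('open',(.4815,-.201)),('fitted',(.560,-.220))):
    r=np.hypot(P[...,0]-c[0],P[...,1]-c[1])
    for lo,hi in ((.107,.125),(.076,.086)):
        k=P[(r<.022)&(P[...,2]>lo)&(P[...,2]<hi)]; print(nm,len(k),k.mean(0),np.percentile(k[:,2],[25,50,75]))
# cover reference
for c in ((.4825,-.199),(.56,-.218)):
    r=np.hypot(P[...,0]-c[0],P[...,1]-c[1]); k=P[(r>.028)&(r<.04)&(abs(P[...,2]-.06)<.005)];print('cover',len(k),np.median(k[:,2]))
"
```

```text
open 48 [ 0.48138666 -0.20250288  0.11255106] [0.11100074 0.11268623 0.11319419]
open 105 [ 0.48321604 -0.20800282  0.0798799 ] [0.0791283  0.07952385 0.08002069]
fitted 55 [ 0.56018117 -0.21981815  0.11215635] [0.11174304 0.11250112 0.11308265]
fitted 119 [ 0.56094769 -0.22331909  0.07963815] [0.07894875 0.07930627 0.07992381]
cover 295 0.0595114087456442
cover 323 0.05941907587824946
```

Request:
move_arm(commands=[{"tx":0.02,"ty":0.01,"tz":0.8,"rx":0,"ry":0,"rz":0,"claw":0.65},{"tx":0.02,"ty":0.01,"tz":1.6,"rx":0,"ry":0,"rz":0,"claw":0.65},{"tx":0.02,"ty":0.01,"tz":2.2,"rx":0,"ry":0,"rz":0,"claw":0.65},{"tx":0.02,"ty":0.01,"tz":2.5,"rx":0,"ry":0,"rz":0,"claw":0.7},{"tx":0.02,"ty":0.01,"tz":2.5,"rx":0,"ry":0,"rz":0,"claw":0.81},{"tx":0.02,"ty":0.01,"tz":2.5,"rx":0,"ry":0,"rz":0.6,"claw":0.81},{"tx":0.02,"ty":0.01,"tz":2.5,"rx":0,"ry":0,"rz":1.2,"claw":0.81},{"tx":0.02,"ty":0.01,"tz":2.5,"rx":0,"ry":0,"rz":1.6,"claw":0.81}])

```text
clock: 22.5
position: [0.4836, -0.1994, 0.0918]
tool_rot: [[0.946, 0.324, 0.001], [0.324, -0.946, -0.0], [0.001, 0.001, -1.0]]
wrist_force: [0.4, 0.1, 0.6]
width: 0.193
```

```bash
python3 -c "
from h import *
st()"
```

```text
t 22.5 p [ 0.4836 -0.1994  0.0918] F [0.42 0.07 0.65] M [ 0.007 -0.026  0.024] w 0.1932
R [[0.946, 0.3242, 0.0011], [0.3242, -0.946, -0.0004], [0.0009, 0.0007, -1.0]] q [ 0.356  0.411 -0.072  1.979  0.042  0.751 -0.981]
```

Request:
move_arm(commands=[{"tx":0,"ty":0,"tz":0,"rx":0,"ry":0,"rz":0.4,"claw":0.81},{"tx":0,"ty":0,"tz":0,"rx":0,"ry":0,"rz":0.8,"claw":0.81},{"tx":0,"ty":0,"tz":0,"rx":0,"ry":0,"rz":0.8,"claw":0.81},{"tx":0,"ty":0,"tz":0,"rx":0,"ry":0,"rz":0.8,"claw":0.81},{"tx":0,"ty":0,"tz":0,"rx":0,"ry":0,"rz":0.8,"claw":0.81},{"tx":0,"ty":0,"tz":0,"rx":0,"ry":0,"rz":0.8,"claw":0.81},{"tx":0,"ty":0,"tz":0,"rx":0,"ry":0,"rz":0.8,"claw":0.81},{"tx":0,"ty":0,"tz":0,"rx":0,"ry":0,"rz":0.8,"claw":0.81}])

```text
clock: 23.3
position: [0.4833, -0.1991, 0.0916]
tool_rot: [[0.969, 0.247, 0.001], [0.247, -0.969, -0.0], [0.001, 0.0, -1.0]]
wrist_force: [-3.0, 1.8, 6.5]
width: 0.188
```

```bash
python3 -c "
from h import *
st()"
```

```text
t 23.3 p [ 0.4833 -0.1991  0.0916] F [-2.99  1.77  6.5 ] M [0.395 0.522 0.188] w 0.1883
R [[0.9689, 0.2475, 0.0006], [0.2475, -0.9689, -0.0], [0.0005, 0.0002, -1.0]] q [ 0.34   0.41  -0.053  1.981  0.031  0.75  -1.051]
```

Request:
move_arm(commands=[{"tx":0,"ty":0,"tz":0,"rx":0,"ry":0,"rz":0.3,"claw":0.81},{"tx":0,"ty":0,"tz":0,"rx":0,"ry":0,"rz":0.6,"claw":0.81},{"tx":0,"ty":0,"tz":0,"rx":0,"ry":0,"rz":0.6,"claw":0.81},{"tx":0,"ty":0,"tz":0,"rx":0,"ry":0,"rz":0.6,"claw":0.81},{"tx":0,"ty":0,"tz":0,"rx":0,"ry":0,"rz":0.6,"claw":0.81},{"tx":0,"ty":0,"tz":0,"rx":0,"ry":0,"rz":0.6,"claw":0.81},{"tx":0,"ty":0,"tz":0,"rx":0,"ry":0,"rz":0.6,"claw":0.81},{"tx":0,"ty":0,"tz":0,"rx":0,"ry":0,"rz":0.6,"claw":0.81}])

```text
clock: 24.1
position: [0.4836, -0.199, 0.0916]
tool_rot: [[0.982, 0.187, 0.001], [0.187, -0.982, -0.0], [0.001, 0.0, -1.0]]
wrist_force: [-1.8, 2.1, 5.8]
width: 0.187
```

```bash
python3 -c "
from h import *
st()"
```

```text
t 24.1 p [ 0.4836 -0.199   0.0916] F [-1.8   2.1   5.75] M [0.333 0.346 0.343] w 0.1875
R [[0.9824, 0.1867, 0.0011], [0.1867, -0.9824, -0.0001], [0.0011, 0.0003, -1.0]] q [ 0.328  0.41  -0.038  1.982  0.022  0.749 -1.105]
```

Firm at 0.34 N m. Back off within the slack, open, rise and check.

Request:
move_arm(commands=[{"tx":0,"ty":0,"tz":0,"rx":0,"ry":0,"rz":-1.2,"claw":0.81},{"tx":0,"ty":0,"tz":0,"rx":0,"ry":0,"rz":-2.6,"claw":0.75},{"tx":0,"ty":0,"tz":0,"rx":0,"ry":0,"rz":-2.6,"claw":0.65},{"tx":0,"ty":0,"tz":0,"rx":0,"ry":0,"rz":-2.6,"claw":0.65},{"tx":0,"ty":0,"tz":-0.5,"rx":0,"ry":0,"rz":-2.6,"claw":0.65},{"tx":0,"ty":0,"tz":-1.4,"rx":0,"ry":0,"rz":-2.6,"claw":0.65},{"tx":0,"ty":0,"tz":-2.4,"rx":0,"ry":0,"rz":-2.6,"claw":0.65},{"tx":0,"ty":0,"tz":-3.4,"rx":0,"ry":0,"rz":-2.6,"claw":0.65}])

```text
clock: 24.9
position: [0.4829, -0.1991, 0.1939]
tool_rot: [[0.898, 0.439, -0.0], [0.439, -0.898, 0.0], [-0.0, -0.0, -1.0]]
wrist_force: [0.6, -0.6, -0.7]
width: 0.35
```

Request:
move_arm(commands=[{"tx":0,"ty":0,"tz":-0.5,"rx":0,"ry":0,"rz":0,"claw":0.6},{"tx":0,"ty":0,"tz":-0.5,"rx":0,"ry":0,"rz":0,"claw":0.6},{"tx":0,"ty":0,"tz":-0.5,"rx":0,"ry":0,"rz":0,"claw":0.6},{"tx":0,"ty":0,"tz":-0.5,"rx":0,"ry":0,"rz":0,"claw":0.6},{"tx":0,"ty":0,"tz":-0.5,"rx":0,"ry":0,"rz":0,"claw":0.6},{"tx":0,"ty":0,"tz":-0.5,"rx":0,"ry":0,"rz":0,"claw":0.6},{"tx":0,"ty":0,"tz":-0.5,"rx":0,"ry":0,"rz":0,"claw":0.6},{"tx":0,"ty":0,"tz":-0.5,"rx":0,"ry":0,"rz":0,"claw":0.6}])

```text
clock: 25.7
position: [0.483, -0.1992, 0.2076]
tool_rot: [[0.897, 0.442, -0.0], [0.442, -0.897, 0.0], [-0.0, -0.0, -1.0]]
wrist_force: [-0.1, -0.7, 1.2]
width: 0.398
```

```bash
python3 -c "
from hv import *
st();look('x.png')
D=[];
for _ in range(6):
    im,d=vision.read_camera('scene');D.append(d)
crop(im,190,190,350,320,5,'s14.png')
P=pts('scene',np.mean(D,0))
for nm,c in (('open',(.4815,-.201)),('fitted',(.560,-.220))):
    r=np.hypot(P[...,0]-c[0],P[...,1]-c[1])
    for lo,hi in ((.107,.125),(.076,.086)):
        k=P[(r<.022)&(P[...,2]>lo)&(P[...,2]<hi)]; print(nm,len(k),k.mean(0),np.percentile(k[:,2],[25,50,75]))
"
```

```text
t 25.7 p [ 0.483  -0.1992  0.2076] F [-0.07 -0.71  1.24] M [0.038 0.055 0.043] w 0.3976
R [[0.8968, 0.4425, -0.0004], [0.4425, -0.8968, 0.0002], [-0.0003, -0.0003, -1.0]] q [ 0.388  0.265 -0.108  1.867  0.033  1.011 -0.846]
open [49 40  9 12 18 61 35  6 10  7  9 10 10 20 32  2  0]
top [ 0.4824 -0.2031  0.1117] [0.1124 0.1144] 61
flange [ 0.4839 -0.2073  0.0803] 0.07967686542957936 122
fitted [52 35 11 11 18 82 38  3  6 10  3  8  8 27 27  0  0]
top [ 0.56   -0.2205  0.1116] [0.1115 0.1148] 61
flange [ 0.5602 -0.2237  0.0797] 0.07932175790600371 138
open 55 [ 0.4828 -0.2025  0.1121] [0.1113 0.1125 0.1132]
open 101 [ 0.4836 -0.2082  0.0797] [0.0789 0.0795 0.0799]
fitted 54 [ 0.5605 -0.2196  0.112 ] [0.1112 0.1122 0.1132]
fitted 118 [ 0.5608 -0.2228  0.0798] [0.079  0.0794 0.08  ]
```

View pics/s14.png

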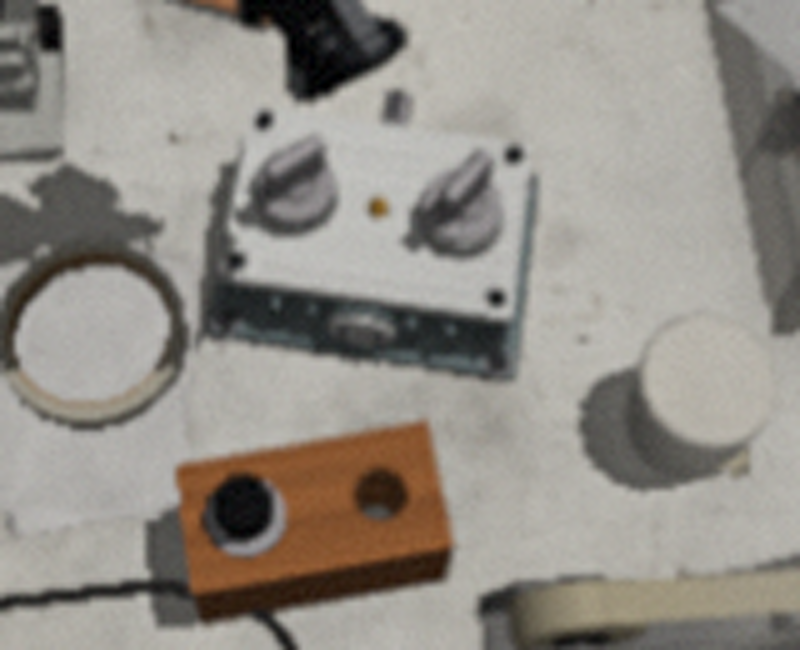

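The picture shows both screws seated level on their bosses at (293,195) and (460,210). The block's screw hole at (380,492) is empty, with the pin still in at (243,512). The jar is where it was, at (705,380).

```bash
python3 -c "
from plant import workorder
print(workorder.close_job())"
```

```text
the job is handed in; nothing more can be done
None
```

The clamp screw is in the open well, wound down until its flange sits on the rim like the other one, and the job was handed in at about 26 s of the 70 s.

- **Insertion:** I lifted the screw out of the block and let it down the well. I shifted it 1–2 mm sideways as the push on it showed. It met the thread with its flange about 5.6 mm above the rim.
- **Winding:** I turned it clockwise with the fingers 16 mm apart. It took about 2.9 rad, more than the 2.2 rad that height suggests, so the screw probably slipped 1–2 mm in the grip when it landed. There was no resistance until the flange met the rim. A second tightening stopped at the same angle, and I finished at about 0.34 N m.
- **Last checks:** After I let go, the flange and paddle heights matched the fitted screw within about 0.3 mm, roughly the depth camera's accuracy. The pin is still in the block, the jar has not moved, and the gripper is clear about 90 mm above the screw.

No check failed. During the final turns the fingers felt 2–7 N of sideways and vertical friction, and it was gone once they were released.

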